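Crank the router lift up for a bit change

ROBOT

A 6-joint arm with a two-finger parallel gripper is mounted at the origin on the work surface. World frame = base frame: x ahead of the robot, y to its left, z up, the work surface at z = 0. Lengths are in m, angles in rad, forces in N, time in s.
With the tool pointing down it reaches from about 0.35 to 0.775 m from the base axis. Payload 5.5 kg.
Tool frame: the origin (TCP) lies midway between the tips of the shut fingers; the grasp point (between the pads) lies 19 mm behind it (env.tcp_to_grasp is the distance from the TCP to the grasp point, in m); z points along the fingers, y is the direction in which the jaws open and shut (so a half turn about z gives the same grasp; the last joint's range is limited). The gripper opens to 85 mm and grips with 20 to 120 N. Pads are 22 mm wide; open, the fingers measure 114 mm over their backs; the gripper's body (76 mm by 85 mm) begins 54 mm behind the grasp point. The pads swing forward as they close: fully open they stand 13 mm farther back than shut.
Start: joints at [-1.361, 0.313, 0.046, 1.304, 0, 1.431], TCP at [0.197, -0.54, 0.231] pointing down, gripper open.
Joint ranges: [-2.76, 2.76], [-0.86, 1.69], [-1.03, 1.26], [-2.2, 2.34], [-1.47, 1.5], [-3.14, 3.14]. Speed limits (rad/s): [2.57, 2.57, 3.14, 3.14, 3.14, 3.14].

INTERFACE

Orientations are given as a unit quaternion [w, x, y, z].
In Python, from workcell import get_state, viewer, hand_in, finder, env gives the robot as it stands.
- The arm moves only by the tool arm_command, never from a script. Its argument "motion" is a list of rows, each an object of numbers: "x", "y", "z": the shift along the tool's x, y, z in mm; "rx", "ry", "rz": the turn, a rotation vector about the tool's x, y, z in degrees; "hand": the closure, from -1 (fully open) to 1 (shut). A call has 1 to 10 rows; each row is the pose to reach, as a shift and turn from the pose commanded when the call began, along the tool's axes at that moment; what a row does not reach only later rows make up. A row lasts 1/8 s, in which the tool goes at most 62.5 mm and 10.7 degrees, less where a joint would pass 70% of its speed; a pose out of reach is approached as far as the arm can. A call with a gripper value outside its range is refused whole. The fingers move at their own pace and stop on an object; "force" is the grip in N (left out, the last holds). Time passes only in rows, so rows that repeat a pose let the fingers close. It gives the time, the measured TCP pose, the force and the opening at its end, in the units of the state.
- get_state(): the state, without advancing time (a new reading comes with each control period).
- viewer.read_camera(name): name is "side" or "top" or "wrist"; returns a dict with "image" (384x512x3 uint8, red, green, blue), "z_map" (384x512 float32, m along the optical axis (not along the pixel's ray), 0 where there is no reading), "intrinsics" (3x3 intrinsics, pixels), "rvec" (rotation vector, rad) and "tvec" (3), from world to camera coordinates, as OpenCV has them. Camera axes: x right, y down, z forward; pixel columns grow to the right and rows downward; lengths in m; the calibration is good to about 2 mm. A picture is of the moment at which its call begins.
- hand_in(): hands the job in, once; it reports no verdict.
Trained networks look in a picture, given as the dict that the camera call returned (one of the last four; its "shot" number tells which), for a name from the list of things; names that differ only in an ending like _2 or _b are one class to them, and where a whole thing is asked for, a point or a joint stands for the part that bears it (a point fixed in the world has none). Each returns a list of dicts, best first, with "score" (0 to 1); they miss things now and then, are a little off and sometimes report something else, mostly with a low value. They report only what shows in the picture. A call takes as long as a camera call.
- finder.find_in(picture, query): "at" ([column, row] in pixels, amid what is visible of it).
- finder.masks_of(picture, query): "region" (384x512 bool, what is visible of it) and "at" ([column, row] in pixels, amid what is visible of it).
The state is a dict: "clock": time; "joint_pos": joint angles; "qvel": joint speeds; "tau": joint torques, N m; "tcp_pos": TCP position; "orientation": TCP orientation; "wrist_force": force on the tool from outside, world axes, zero at the start; "ft_torque": the same for the moment, N m; "finger_gap": finger opening in m.
Only numpy, scipy, OpenCV 4.12 (cv2) and the standard library are available. Lean on these libraries where they do the work, as an engineer would, in place of code of your own. Each camera call takes 0.05 s, during which the arm holds its last target.

TASK

Bring the router up for a bit change: take the crank from the plywood caddy, fit its square socket fully home on the lift's drive shaft in the plate and turn it clockwise until the collet is firmly up against its top stop. Feel for the fit with light pressure and quit turning as soon as the stop is felt, never forcing the lift. Then lift the crank off, set it (do not drop it) back in its hole in the caddy, let go, and leave the other tools where they are.

Things in the scene. Friction and masses are not known exactly. Their poses are not given: they have to be found in the camera images.
- crank: Balanced removable crank, 0.35 kg. Origin: centre of the open mouth of the square socket (13 mm wide, 24 mm deep, sides along x and y) under the hub; z up the hub, x from hub to knob. Hub 24 mm square, 64 mm tall. Flat arm 18 mm wide, 34 to 42 mm above the mouth, from x = -51 to 77 mm; counterweight on it at x = -40 mm, 22 mm across, up to 50 mm above the mouth.
- crank_hub (a point): On the hub's axis, 53 mm above the socket's mouth: centre of the hub's plain upper part, 24 mm square, standing 22 mm proud of the arm. Pinch it from above on its two side faces (+y and -y of the crank). Axes as the crank's.
- crank_knob (a point): Centre of the red knob, 65 mm from the hub's axis, 63.5 mm above the socket's mouth: upright, 24 mm across, 40 mm tall, its foot 1.5 mm over the arm. It spins freely on its spindle, so it can be held and carried round in a circle without turning the hand. Axes as the crank's.
- router_table: Router-table top fixed on the bench: 400 (x) x 460 (y) x 40 mm, grey, with a flush aluminium lift plate; fence 55 mm high along its +x side. Origin: centre of its underside, below the collet. Its lift is stiff: about 3.5 N at the knob to turn, staying where left; pressing on the shaft's end with over 25 N, or turning with over 15 N at the knob, forces it.
- drive_top (a point): Centre of the end of the 12 mm square steel drive shaft (plain end), 4 mm below the plate's top in a round well 46 mm wide, 34 mm deep. Axes are the router table's: the square's own angle differs each time and is not given; find it by feel or look from above. At a wrong angle the socket stands on the shaft's end; fully home it is 24 mm down, the arm 6 mm over the plate.
- collet_top (a point): Centre of the top of the steel collet nut (27 mm across) in the 64 mm opening mid-plate. The shaft turned clockwise, seen from above, raises it 6 mm a turn to a hard top stop 12 mm above the plate's top (16 mm above drive_top). It starts 0.7 to 1.2 turns below and must end within 0.15 mm (9 degrees of crank) of the stop: turn until the stop is felt.
- caddy: Plywood block fixed on the bench, 200 (x) x 70 (y) x 42 mm, holding the crank at the start. Origin: centre of the underside. Two router bits, 32 mm tall, stand at its -x end, 76 mm from the hole's centre.
- caddy_hole (a point): Centre of the mouth of the caddy's square hole, on its top (42 mm up, x = -10 mm of the caddy): 34 mm wide, 38 mm deep. Stowed, the hub stands in it with the arm lying on the caddy's top, the socket's mouth 34 mm below the top, the knob towards +x. Axes as the caddy's.
- spanner: Steel spanner, 170 mm long, 8 mm thick, lying on the router table; origin: centre of its underside. Leave alone.
- lamp: Upright LED work light with black ends, 72 mm across, 265 mm tall, standing on the bench; origin: centre of its underside. Leave alone.
- sander: Yellow and black orbital sander, 124 mm across, 175 mm tall, with a black dust stub to its -x reaching 110 mm out; origin: centre of its underside. Leave alone.
- setup_bar: Brass setup bar, 100 x 20 x 12 mm, lying on the bench; origin: centre of its underside. Leave alone.

How it is judged:
On the way, in this order (a step that is already met when the one before it is completed fails the run):
1. the crank's socket is fully down on the lift's square drive shaft (z of crank in the frame of drive_top below -0.021 m and horizontal distance between crank and drive_top below 0.004 m and angle between crank's own z axis and vertical below 0.12 rad), for 0.2 s.
2. turned with the crank on the shaft, the collet has come up to its top stop (z of collet_top in the frame of router_table above 0.05185 m and z of crank in the frame of drive_top below -0.016 m and horizontal distance between crank and drive_top below 0.005 m), for 0.2 s.
At the end, for the whole second after the job is handed in: The collet is within 0.15 mm of its top stop; the crank is back in the caddy: hub in the hole (mouth at least 30 mm below the caddy's top, within 9 mm of the hole's centre), upright within 0.1 rad, at rest, let go; the spanner, lamp, sander and setup bar are within 20 mm of where they were (z of collet_top in the frame of router_table above 0.05185 m and horizontal distance between crank and caddy_hole below 0.009 m and z of crank in the frame of caddy_hole below -0.03 m and angle between crank's own z axis and vertical below 0.1 rad and linear speed of crank below 0.02 m/s and distance of each of spanner, lamp, sander, setup_bar from where it was at the start of the episode below 0.02 m); the robot touches nothing.
It fails at once if the crank is pressed or twisted hard on the router table or the end of the shaft before it has dropped onto the shaft (contact force between crank and router_table above 40 N and z of crank in the frame of drive_top above -0.003 m).
It fails at once if the lift is forced: the crank bears on the drive shaft as it does with about 17 N at the knob (sum of the contact forces on the sides of the square) (contact force between crank and router_table above 360 N).
It fails at once if the crank is dropped (linear speed of crank above 0.45 m/s and contact force between the fingers and crank below 0.5 N).
It fails at once if the spanner, lamp, sander or setup bar is moved by more than 20 mm (distance of any of spanner, lamp, sander, setup_bar from where it was at the start of the episode above 0.02 m).
It also fails if it takes over 72 s, if anything falls off the work surface, if the arm or the gripper's body presses on something with over 40 N, if the wrist force passes 120 N, or if a joint passes its speed limit or range.

## Working session

There is one attempt and no reset: what is moved stays moved. The work goes in short steps, Python scripts to look and compute and a tool call to move; the robot and the scene stay as the last step left them, time stands still between calls to the robot, and variables do not carry over. Pictures are saved under pics/ and viewed, and the job is handed in when it is done.

Besides the shell and the picture viewer there is one more tool, called after "Emit:" by a JSON object that holds its "name" and its "arguments". arm_command: Moves the arm, as the interface text tells. Its arguments: {"type":"object","properties":{"motion":{"type":"array","items":{"type":"object","properties":{"x":{"type":"number"},"y":{"type":"number"},"z":{"type":"number"},"rx":{"type":"number"},"ry":{"type":"number"},"rz":{"type":"number"},"hand":{"type":"number"}}}},"force":{"type":"number"}},"required":["motion"]}

```bash
ls; mkdir -p pics
python3 - <<'E'
from workcell import get_state, viewer, hand_in, finder, env
import cv2,numpy as np
s=get_state()
for k,v in s.items(): print(k,v)
for n in ["side","top"]:
    p=viewer.read_camera(n)
    cv2.imwrite(f"pics/{n}0.png",cv2.resize(p["image"][:,:,::-1],(768,576)))
    print(n,p["intrinsics"],p["rvec"],p["tvec"])
    np.savez(f"{n}0.npz",**{k:p[k] for k in("image","z_map","intrinsics","rvec","tvec")})
    R=cv2.Rodrigues(np.array(p["rvec"]))[0]
    for q in ["crank","crank_hub","crank_knob","drive_top","collet_top","caddy","caddy_hole","router_table","lamp","sander","spanner","setup_bar"]:
        try:
            r=finder.find_in(p,q)
        except Exception as e: print(q,e); continue
        for d in r[:1]:
            u,v=d["at"]; z=p["z_map"][int(v),int(u)]
            c=np.linalg.inv(p["intrinsics"])@[u,v,1]*z
            print(q,d["score"],np.round([u,v]),np.round(R.T@(c-np.array(p["tvec"])),4))
E
```

```text
pics
clock 0.0
joint_pos [-1.36063084e+00  3.14002736e-01  4.49925167e-02  1.30359835e+00
 -1.15070876e-05  1.43125883e+00]
qvel [ 2.05364072e-04 -1.28698093e-03 -1.40600124e-05 -3.00358108e-05
  2.02681099e-04  8.54081691e-04]
tau [ 5.34078008e-04 -4.80631077e+01  2.98530114e+01  1.93834200e-02
 -2.51505662e-04  4.75811134e-06]
tcp_pos [ 0.19692103 -0.53969213  0.23041308]
orientation [-9.05354182e-04  9.84751979e-01  1.73961830e-01 -3.77420994e-05]
wrist_force [-0.22753528  1.12192936 -0.54073655]
ft_torque [0.01776061 0.01396817 0.02146568]
finger_gap 0.08529365887839488
side [[351.48082926   0.         258.85250026]
 [  0.         351.48082926 189.96257854]
 [  0.           0.           1.        ]] [ 0.93465665 -2.5972709   0.95863113] [0.43325901 0.33912519 0.77373345]
crank 0.56 [325. 146.] [ 0.5305 -0.2823  0.0722]
crank_hub 0.7 [326. 147.] [ 0.5264 -0.2811  0.0734]
crank_knob 0.91 [326. 150.] [ 0.525  -0.2809  0.0628]
drive_top 0.95 [166. 282.] [0.5807 0.3155 0.0392]
collet_top 0.58 [172. 266.] [0.5994 0.2799 0.0427]
caddy 0.65 [322. 162.] [ 0.5157 -0.2538  0.035 ]
router_ta
[... 360 characters left out ...]
 1.        ]] [ 2.18086144 -2.14934232  0.13931242] [-0.01746829  0.54036959  1.25430459]
crank 0.61 [356. 192.] [ 0.5305 -0.2826  0.0682]
crank_hub 0.82 [356. 192.] [ 0.5338 -0.2853  0.0484]
crank_knob 0.89 [355. 193.] [ 0.5271 -0.2794  0.0718]
drive_top 0.65 [151. 162.] [0.6069 0.2733 0.0495]
collet_top 0.54 [150. 162.] [0.6086 0.278  0.0443]
caddy 0.86 [349. 198.] [ 0.518  -0.2687  0.0448]
caddy_hole 0.87 [348. 192.] [ 0.5327 -0.2664  0.0408]
router_table 0.9 [153. 164.] [0.6027 0.2697 0.0486]
lamp 0.66 [411. 150.] [ 0.6082 -0.3652  0.2649]
sander 0.96 [423. 248.] [ 0.3853 -0.4336  0.1335]
spanner 0.96 [105. 158.] [0.6168 0.4003 0.0493]
setup_bar 0.49 [315. 117.] [ 0.7514 -0.1808  0.0151]
```

View pics/top0.png

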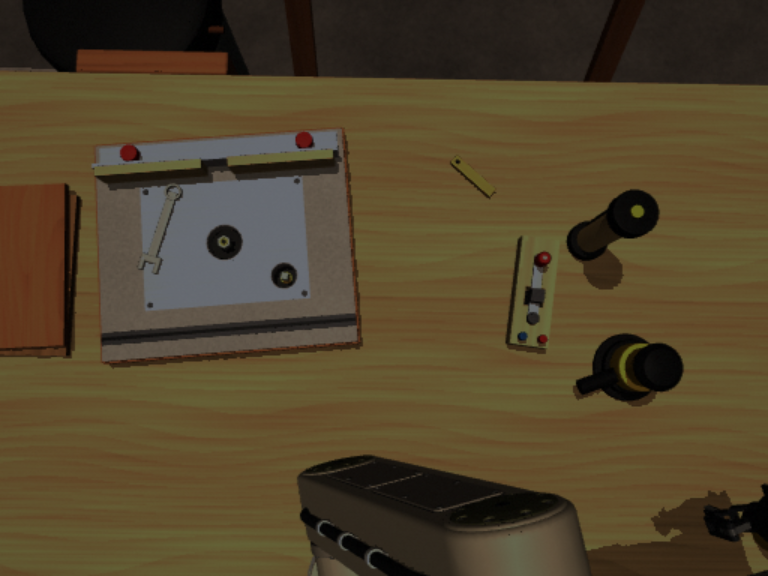

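View pics/side0.png

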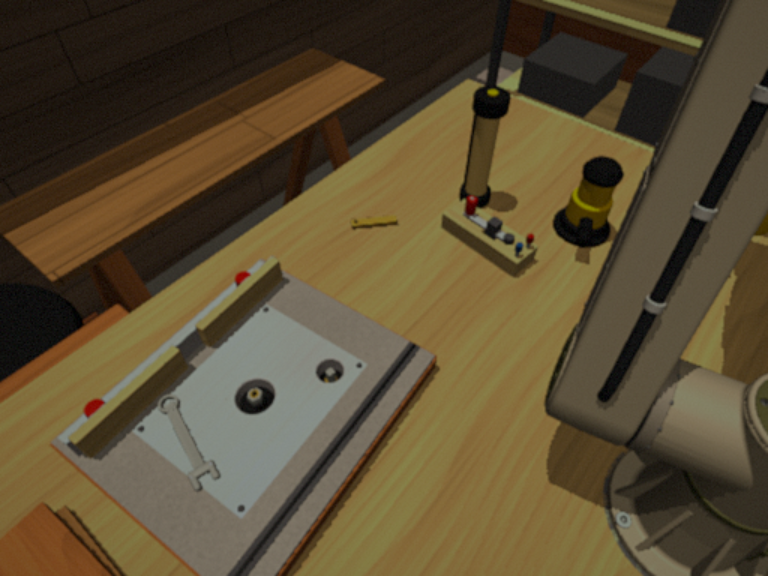

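The top view shows the hub near (536,296), the knob near (543,258), the counterweight near (532,317), the shaft well near (284,275) and the collet near (223,242), in the 1.5x image. Next I'll measure these by ray-plane intersection at the known heights.

```bash
cat > h.py <<'E'
import cv2,numpy as np
def ray(p,u,v,z):
    R=cv2.Rodrigues(np.array(p["rvec"]).ravel())[0]; t=np.array(p["tvec"]).ravel()
    o=-R.T@t; d=R.T@(np.linalg.inv(p["intrinsics"])@[u,v,1]); return o+d*(z-o[2])/d[2]
def proj(p,X):
    return cv2.projectPoints(np.array(X,float).reshape(-1,3),np.array(p["rvec"],float),np.array(p["tvec"],float),p["intrinsics"],None)[0][:,0]
def cloud(p):
    R=cv2.Rodrigues(np.array(p["rvec"]).ravel())[0]; t=np.array(p["tvec"]).ravel()
    v,u=np.mgrid[:384,:512]; z=p["z_map"].astype(float)
    c=np.stack([u,v,np.ones_like(u)],-1)@np.linalg.inv(p["intrinsics"]).T*z[...,None]
    return (c-t)@R
E
python3 - <<'E'
import numpy as np,cv2
from h import *
p=dict(np.load("top0.npz"))
im=p["image"][:,:,::-1]
a=cv2.resize(im[150:240,330:390],(400,600),interpolation=cv2.INTER_CUBIC)
b=cv2.resize(im[160:210,165:215],(400,400),interpolation=cv2.INTER_CUBIC)
b=cv2.copyMakeBorder(b,0,200,0,0,cv2.BORDER_CONSTANT)
cv2.imwrite("pics/zoom0.png",np.clip(np.hstack([a,b])*1.8,0,255).astype(np.uint8))
for n,u,v,z in [("knob",362,172,.0915),("hub",357.3,197.3,.072),("cw",354.7,211.5,.058),("well",189.5,183.5,.04),("collet",149,161.5,.045)]:
    print(n,ray(p,u,v,z).round(4))
C=cloud(p)
m=(abs(C[...,2]-.042)<.004)&(C[...,0]>.4)&(C[...,0]<.65)&(C[...,1]<-.2)&(C[...,1]>-.36)
print("caddy",m.sum(),cv2.minAreaRect(C[m][:,:2].astype(np.float32)*1000))
m=(C[...,2]>.033)&(C[...,2]<.048)&(C[...,0]>.3)&(C[...,0]<.85)&(C[...,1]>0)
r=cv2.minAreaRect(C[m][:,:2].astype(np.float32)*1000);print("table",m.sum(),r)
E
```

```text
knob [ 0.5819 -0.2933  0.0915]
hub [ 0.5164 -0.2845  0.072 ]
cw [ 0.4793 -0.2803  0.058 ]
well [0.5507 0.1685 0.04  ]
collet [0.6092 0.2806 0.045 ]
caddy 1209 ((529.0147705078125, -288.3546142578125), (71.87805938720703, 200.29611206054688), 82.91357421875)
table 25448 ((603.019775390625, 369.94110107421875), (408.6504821777344, 646.944091796875), 5.359995365142822)
```

View pics/zoom0.png

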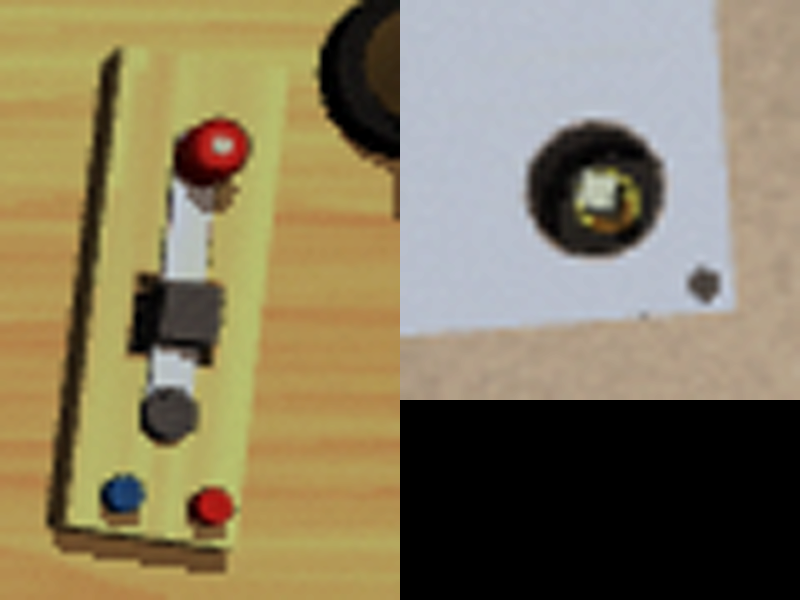

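Emit:
{"name": "arm_command", "arguments": {"motion": [{"z": -60}, {"x": 40, "y": -13, "z": -80, "rz": -10}, {"x": 90, "y": -30, "z": -80, "rz": -20}, {"x": 140, "y": -47, "z": -80, "rz": -30}, {"x": 190, "y": -65, "z": -80, "rz": -40}, {"x": 240, "y": -82, "z": -80, "rz": -50}, {"x": 290, "y": -100, "z": -80, "rz": -60}, {"x": 340, "y": -115, "z": -80, "rz": -70}, {"x": 387, "y": -131, "z": -80, "rz": -80}, {"x": 387, "y": -131, "z": -80, "rz": -90}]}}

```text
invalid input at $.motion[0]: expected keys x, y, z, rx, ry, rz, hand
```

Emit:
{"name": "arm_command", "arguments": {"motion": [{"x": 0, "y": 0, "z": -60, "rx": 0, "ry": 0, "rz": 0, "hand": -1}, {"x": 40, "y": -13, "z": -80, "rx": 0, "ry": 0, "rz": -10, "hand": -1}, {"x": 90, "y": -30, "z": -80, "rx": 0, "ry": 0, "rz": -20, "hand": -1}, {"x": 140, "y": -47, "z": -80, "rx": 0, "ry": 0, "rz": -30, "hand": -1}, {"x": 190, "y": -65, "z": -80, "rx": 0, "ry": 0, "rz": -40, "hand": -1}, {"x": 240, "y": -82, "z": -80, "rx": 0, "ry": 0, "rz": -50, "hand": -1}, {"x": 290, "y": -100, "z": -80, "rx": 0, "ry": 0, "rz": -60, "hand": -1}, {"x": 340, "y": -115, "z": -80, "rx": 0, "ry": 0, "rz": -70, "hand": -1}, {"x": 387, "y": -131, "z": -80, "rx": 0, "ry": 0, "rz": -80, "hand": -1}, {"x": 387, "y": -131, "z": -80, "rx": 0, "ry": 0, "rz": -90, "hand": -1}]}}

```text
clock: 2.55
tcp_pos: [0.5181, -0.2819, 0.3109]
orientation: [-0.0, 0.569, 0.822, 0.0]
wrist_force: [0.1, -0.6, -0.4]
finger_gap: 0.0857
```

Emit:
{"name": "arm_command", "arguments": {"motion": [{"x": 0, "y": 0, "z": 20, "rx": 0, "ry": 0, "rz": -10, "hand": -1}, {"x": 0, "y": 0, "z": 40, "rx": 0, "ry": 0, "rz": -20, "hand": -1}, {"x": 0, "y": 0, "z": 60, "rx": 0, "ry": 0, "rz": -30, "hand": -1}, {"x": 0, "y": 0, "z": 80, "rx": 0, "ry": 0, "rz": -40, "hand": -1}, {"x": 0, "y": 0, "z": 90, "rx": 0, "ry": 0, "rz": -50, "hand": -1}, {"x": 0, "y": 0, "z": 100, "rx": 0, "ry": 0, "rz": -60, "hand": -1}, {"x": 0, "y": 0, "z": 100, "rx": 0, "ry": 0, "rz": -62, "hand": -1}]}}

```text
clock: 3.42
tcp_pos: [0.5153, -0.2842, 0.2105]
orientation: [-0.001, 0.069, 0.998, 0.0]
wrist_force: [0.2, 0.6, 0.6]
finger_gap: 0.0854
```

```bash
cat >> h.py <<'E'
def shot(name,tag,zoom=1.5,gain=1.5):
    from workcell import viewer
    p=viewer.read_camera(name)
    np.savez(f"{tag}.npz",**{k:p[k] for k in("image","z_map","intrinsics","rvec","tvec")})
    cv2.imwrite(f"pics/{tag}.png",np.clip(cv2.resize(p["image"][:,:,::-1],None,fx=zoom,fy=zoom,interpolation=cv2.INTER_CUBIC).astype(float)*gain,0,255).astype(np.uint8))
    return p
def st():
    from workcell import get_state
    s=get_state(); w,x,y,z=s["orientation"]
    from scipy.spatial.transform import Rotation
    R=Rotation.from_quat([x,y,z,w]).as_matrix()
    print("t",round(s["clock"],3),"tcp",s["tcp_pos"].round(5),"yaw",round(np.degrees(np.arctan2(R[1,0],R[0,0])),2),"tilt",R[:,2].round(4),"F",s["wrist_force"].round(2),"M",s["ft_torque"].round(3),"gap",round(s["finger_gap"],4))
    return s,R
E
python3 - <<'E'
from h import *
s,R=st(); print(s["joint_pos"].round(3))
p=shot("wrist","w1")
r=cv2.Rodrigues(p["rvec"])[0]; print("cam pos",-r.T@p["tvec"].ravel(),"axis",r[2])
E
```

```text
t 3.425 tcp [ 0.51526 -0.2842   0.21046] yaw 172.04 tilt [-0.0014  0.001  -1.    ] F [0.19 0.63 0.63] M [-0.008  0.04   0.049] gap 0.0854
[-0.64   0.347  0.043  1.268 -0.    -0.501]
cam pos [ 0.43902579 -0.27500025  0.35388852] axis [ 0.29753561 -0.04079248 -0.95383884]
```

View pics/w1.png

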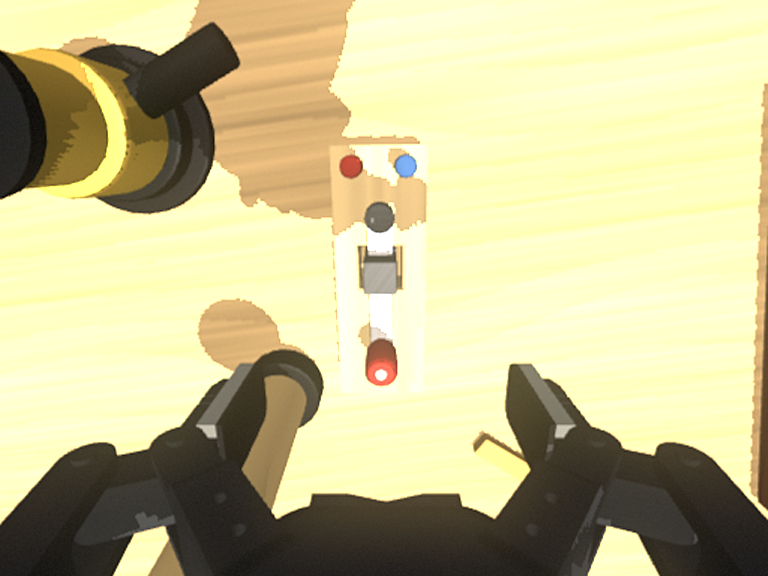

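The wrist view shows the hub top near (380,275), the knob at (380,365) and the counterweight at (379,216), all lined up vertically in the image. I'll zoom in for precision.

Run:
```python
from h import *
p=dict(np.load("w1.npz")); im=p["image"][:,:,::-1]
c=cv2.resize(im[130:265,215:290],(0,0),fx=4.4,fy=4.4,interpolation=cv2.INTER_CUBIC); cv2.imwrite("pics/z1.png",c)
C=cloud(p)
m=(abs(C[...,2]-.072)<.003)&(np.hypot(C[...,0]-.517,C[...,1]+.285)<.03)
print(m.sum(),cv2.minAreaRect(C[m][:,:2].astype(np.float32)*1000),C[m].mean(0))
m=(abs(C[...,2]-.042)<.003)&(C[...,1]<-.2)&(C[...,1]>-.36)&(C[...,0]<.65)
print(m.sum(),cv2.minAreaRect(C[m][:,:2].astype(np.float32)*1000))
m=(C[...,2]>.085)&(np.hypot(C[...,0]-.582,C[...,1]+.293)<.03)
print("knob",m.sum(),C[m].mean(0))
```

```text
488 ((518.115234375, -289.7482604980469), (23.599550247192383, 23.751384735107422), 81.17877197265625) [ 0.51788354 -0.29028982  0.07246649]
7090 ((528.5303955078125, -291.604248046875), (70.16480255126953, 200.37081909179688), 82.60758209228516)
knob 364 [ 0.58039698 -0.29811677  0.0908352 ]
```

View pics/z1.png

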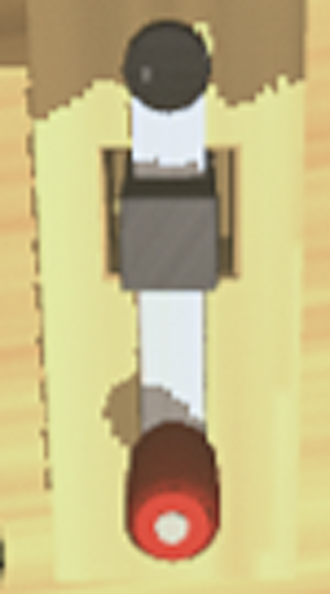

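Emit:
{"name": "arm_command", "arguments": {"motion": [{"x": -1.5, "y": 0, "z": 50, "rx": 0, "ry": 0, "rz": 0, "hand": -1}, {"x": -1.5, "y": 0, "z": 100, "rx": 0, "ry": 0, "rz": 0, "hand": -1}, {"x": -1.5, "y": 0, "z": 140, "rx": 0, "ry": 0, "rz": 0, "hand": -1}, {"x": -1.5, "y": 0, "z": 160, "rx": 0, "ry": 0, "rz": 0, "hand": -1}, {"x": -1.5, "y": 0, "z": 166, "rx": 0, "ry": 0, "rz": 0, "hand": -1}, {"x": -1.5, "y": 0, "z": 166, "rx": 0, "ry": 0, "rz": 0, "hand": -1}]}}

```text
clock: 4.22
tcp_pos: [0.5177, -0.2851, 0.046]
orientation: [0.0, 0.07, 0.998, -0.0]
wrist_force: [0.2, -0.1, 0.2]
finger_gap: 0.0853
```

Run:
```python
from h import *
s,R=st()
p=shot("wrist","w2",1.5,1.0)
```

```text
t 4.225 tcp [ 0.51768 -0.28512  0.04597] yaw 171.98 tilt [ 7.e-04 -6.e-04 -1.e+00] F [ 0.19 -0.12  0.16] M [-0.006 -0.001  0.021] gap 0.0853
```

View pics/w2.png

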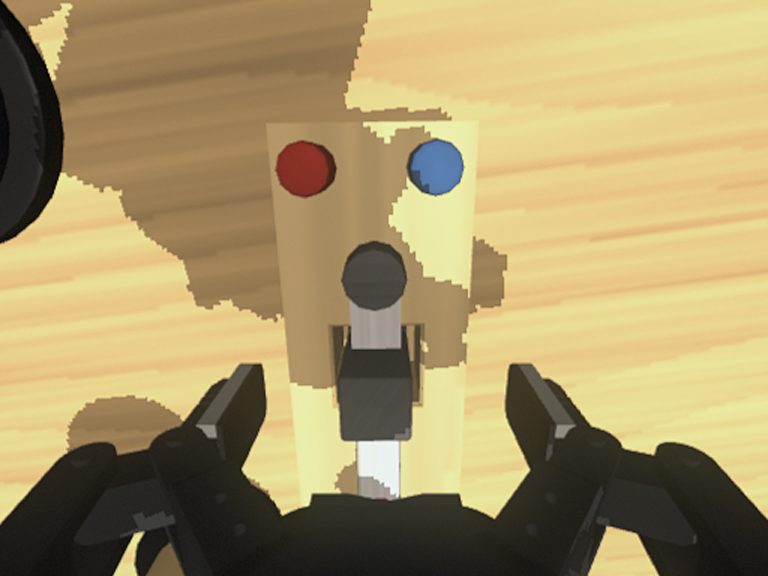

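The hub (375,405) sits between the pads, and the counterweight and bits are clear of the fingers. I'll close on it.

Emit:
{"name": "arm_command", "arguments": {"motion": [{"x": 0, "y": 0, "z": 0, "rx": 0, "ry": 0, "rz": 0, "hand": 1}, {"x": 0, "y": 0, "z": 0, "rx": 0, "ry": 0, "rz": 0, "hand": 1}, {"x": 0, "y": 0, "z": 0, "rx": 0, "ry": 0, "rz": 0, "hand": 1}, {"x": 0, "y": 0, "z": 0, "rx": 0, "ry": 0, "rz": 0, "hand": 1}, {"x": 0, "y": 0, "z": 0, "rx": 0, "ry": 0, "rz": 0, "hand": 1}, {"x": 0, "y": 0, "z": 0, "rx": 0, "ry": 0, "rz": 0, "hand": 1}], "force": 50}}

```text
clock: 5.03
tcp_pos: [0.5176, -0.2855, 0.0461]
orientation: [0.001, 0.07, 0.998, -0.001]
wrist_force: [-0.2, -2.4, 4.3]
finger_gap: 0.0232
```

Run:
```python
from h import *
s,R=st()
p=shot("wrist","w3",1.5,1.0)
```

```text
t 5.025 tcp [ 0.51762 -0.2855   0.04605] yaw 172.02 tilt [ 0.001  -0.0016 -1.    ] F [-0.18 -2.43  4.26] M [-0.408  0.244 -0.007] gap 0.0232
```

View pics/w3.png

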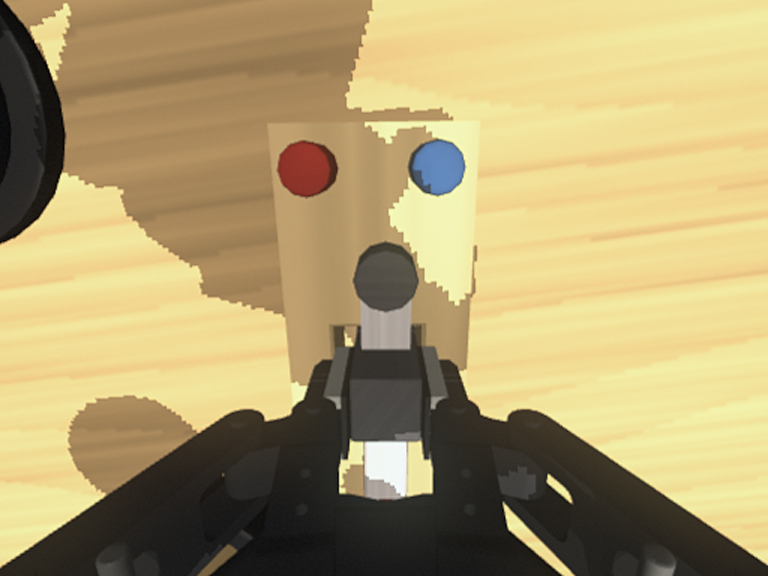

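Emit:
{"name": "arm_command", "arguments": {"motion": [{"x": 0, "y": 0, "z": -15, "rx": 0, "ry": 0, "rz": 0, "hand": 1}, {"x": 0, "y": 0, "z": -50, "rx": 0, "ry": 0, "rz": 0, "hand": 1}, {"x": 0, "y": 0, "z": -90, "rx": 0, "ry": 0, "rz": 0, "hand": 1}, {"x": 0, "y": 30, "z": -120, "rx": 0, "ry": 0, "rz": 0, "hand": 1}, {"x": -10, "y": 80, "z": -140, "rx": 0, "ry": 0, "rz": 0, "hand": 1}, {"x": -20, "y": 130, "z": -140, "rx": 0, "ry": 0, "rz": 0, "hand": 1}, {"x": -30, "y": 180, "z": -140, "rx": 0, "ry": 0, "rz": 0, "hand": 1}, {"x": -36, "y": 230, "z": -140, "rx": 0, "ry": 0, "rz": 0, "hand": 1}, {"x": -42, "y": 280, "z": -135, "rx": 0, "ry": 0, "rz": 0, "hand": 1}, {"x": -48, "y": 330, "z": -125, "rx": 0, "ry": 0, "rz": 0, "hand": 1}]}}

```text
clock: 6.32
tcp_pos: [0.6103, 0.0375, 0.1705]
orientation: [-0.0, 0.069, 0.998, 0.0]
wrist_force: [0.7, -0.3, -3.1]
finger_gap: 0.0232
```

Emit:
{"name": "arm_command", "arguments": {"motion": [{"x": -4, "y": 45, "z": 15, "rx": 0, "ry": 0, "rz": 0, "hand": 1}, {"x": -8, "y": 90, "z": 30, "rx": 0, "ry": 0, "rz": 0, "hand": 1}, {"x": -12, "y": 122, "z": 32, "rx": 0, "ry": 0, "rz": 0, "hand": 1}, {"x": -12, "y": 122, "z": 32, "rx": 0, "ry": 0, "rz": 0, "hand": 1}, {"x": -12, "y": 122, "z": 32, "rx": 0, "ry": 0, "rz": 0, "hand": 1}, {"x": -12, "y": 122, "z": 32, "rx": 0, "ry": 0, "rz": 0, "hand": 1}]}}

```text
clock: 7.08
tcp_pos: [0.6389, 0.1536, 0.1384]
orientation: [-0.0, 0.07, 0.998, -0.0]
wrist_force: [0.5, -0.0, -1.9]
finger_gap: 0.023
```

Run:
```python
from h import *
s,R=st()
p=shot("wrist","w4",1.5,1.0)
```

```text
t 7.075 tcp [0.63894 0.15362 0.13843] yaw 171.97 tilt [-5.e-04 -2.e-04 -1.e+00] F [ 0.54 -0.03 -1.91] M [-0.025  0.031  0.012] gap 0.023
```

View pics/w4.png

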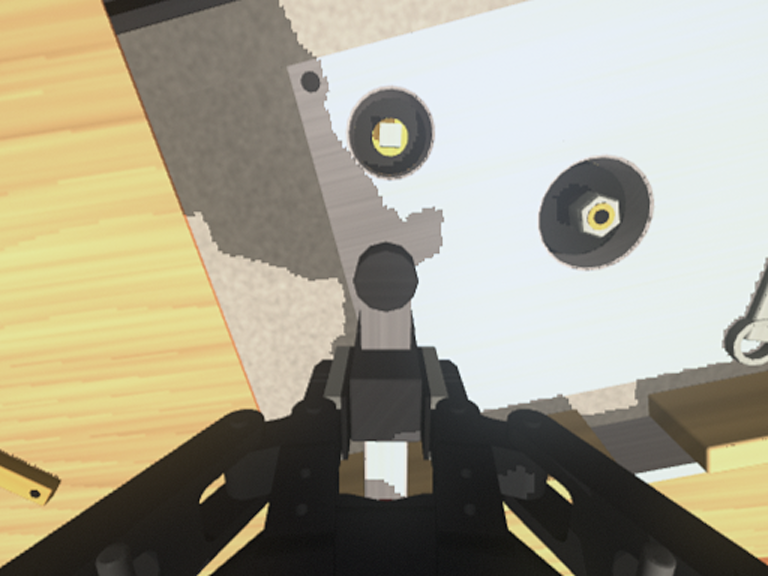

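Run:
```python
from h import *
s,R=st()
p=dict(np.load("w4.npz")); im=p["image"][:,:,::-1]
cv2.imwrite("pics/z4.png",np.hstack([cv2.resize(im[70:110,240:280],(0,0),fx=10,fy=10,interpolation=cv2.INTER_CUBIC),cv2.resize(im[240:300,228:288],(400,400),interpolation=cv2.INTER_CUBIC)]))
g=cv2.cvtColor(im,cv2.COLOR_BGR2GRAY)
print(im[82:98:1,252:270].min(-1))
r=cv2.Rodrigues(p["rvec"])[0]; c=-r.T@p["tvec"].ravel()
print("cam rel in tool",R.T@(c-s["tcp_pos"]), (R.T@r.T).round(4))
```

```text
t 7.125 tcp [0.63908 0.15353 0.13855] yaw 171.96 tilt [-1.e-04 -1.e-04 -1.e+00] F [ 1.51 -0.1  -2.71] M [-0.004 -0.065  0.03 ] gap 0.0234
[[ 81 163 199 206 207 198 194 194 195 198 190 195 200 201 187 161 110  87]
 [ 82 175 226 230 231 231 230 230 231 232 231 231 231 231 228 206 144 103]
 [ 81 173 223 228 228 227 226 225 227 227 227 228 230 230 230 216 156 124]
 [ 81 195 226 227 227 227 226 225 226 227 226 227 229 229 228 204 148 131]
 [ 79 210 229 226 227 227 226 225 226 227 226 227 229 229 229 195 143 130]
 [ 79 210 229 226 227 226 226 226 226 227 226 228 229 230 230 195 143 129]
 [ 78 211 229 226 226 226 226 225 225 227 226 228 229 229 229 195 143 131]
 [ 77 208 228 225 227 227 225 226 226 226 226 228 229 229 230 186 138 129]
 [ 93 212 228 226 227 227 225 224 226 226 226 228 229 229 230 178 133 130]
 [104 212 228 226 226 226 225 225 227 226 227 228 230 229 230 179 133 130]
 [103 211 227 226 227 227 225 225 226 227 227 228 229 229 231 178 132 130]
 [108 211 228 225 226 226 226 225 227 227 226 227 229 228 230 171 130 131]
 [123 212 228 226 227 226 226 226 227 227 226 228 230 228 230 163 127 130]
 [136 216 229 228 228 227 226 226 228 228 227 228 230 229 230 164 127 130]
 [156 203 214 229 233 231 231 230 232 232 232 232 234 232 232 166 128 132]
 [148 149 144 168 176 175 173 179 181 181 181 182 194 198 203 153 129 128]]
cam rel in tool [ 0.07708085 -0.0012632  -0.14322207] [[-3.000e-04 -9.534e-01 -3.016e-01]
 [ 1.000e+00 -3.000e-04  0.000e+00]
 [-1.000e-04 -3.016e-01  9.534e-01]]
```

View pics/z4.png

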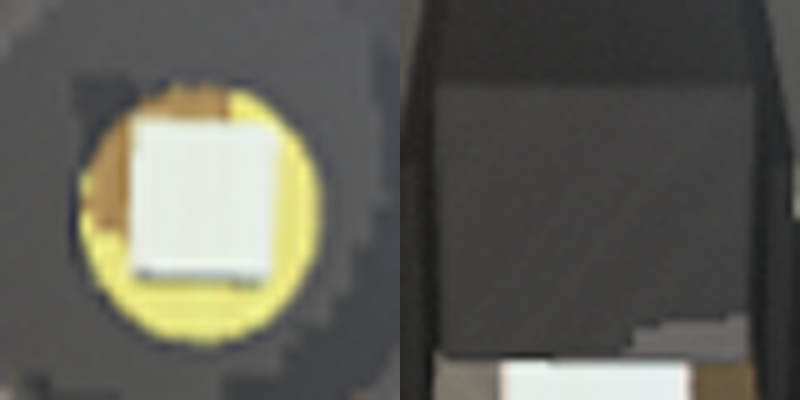

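```bash
cat > m4.py <<'E'
from h import *
s,R=st()
p=dict(np.load("w4.npz")); im=p["image"][:,:,::-1]
T=np.array([.63894,.15362,.13843]); print(p["intrinsics"])
def tool(u,v,z): return R.T@(ray(p,u,v,z)-T)*1000
f=lambda u,v:(240+(u+.5)/10-.5, 70+(v+.5)/10-.5)
cs=[tool(*f(*q),.036) for q in [(131,118),(279,122),(270,280),(130,276)]]
cs=np.array(cs)[:,:2]; print("corners tool",cs.round(2), "centre",cs.mean(0))
d=np.roll(cs,-1,0)-cs; print("len",np.linalg.norm(d,axis=1),"ang",np.degrees(np.arctan2(d[:,1],d[:,0])))
r=cv2.minAreaRect(cs.astype(np.float32)); print(r)
# hub top: corners px
g=lambda u,v:(228+(u-400+.5)/6.667-.5,240+(v+.5)/6.667-.5)
zt=T[2]+.026
h=np.array([tool(*g(*q),zt) for q in [(433,86),(757,86),(752,357),(440,357)]]); print("hub top",h.round(2),h.mean(0))
# well ellipse
C=cloud(p)
ww=ray(p,260,88.5,.04); print("well approx", ww)
E
python3 m4.py
```

```text
t 7.125 tcp [0.63908 0.15353 0.13855] yaw 171.96 tilt [-1.e-04 -1.e-04 -1.e+00] F [ 1.51 -0.1  -2.71] M [-0.004 -0.065  0.03 ] gap 0.0234
[[276.5021721    0.         256.78020026]
 [  0.         276.5021721  191.9631238 ]
 [  0.           0.           1.        ]]
corners tool [[95.2  -4.72]
 [94.89  7.53]
 [82.51  6.92]
 [82.83 -4.86]] centre [88.85765782  1.2177765 ]
len [12.25565224 12.39769633 11.7826711  12.37320076] ang [  91.45759094 -177.14899529  -88.43533978    0.66330184]
((88.851318359375, 1.2501158714294434), (12.394033432006836, 12.25565242767334), 1.457579255104065)
hub top [[  9.47 -12.94 -26.  ]
 [  9.46  10.3  -26.  ]
 [-13.59  10.53 -26.  ]
 [-13.58 -13.03 -26.  ]] [ -2.06086077  -1.28375614 -26.0000208 ]
well approx [0.55054899 0.1674398  0.04      ]
```

Emit:
{"name": "arm_command", "arguments": {"motion": [{"x": 20, "y": 2.5, "z": 20, "rx": 0, "ry": 0, "rz": 1.6, "hand": 1}, {"x": 20, "y": 2.5, "z": 40, "rx": 0, "ry": 0, "rz": 1.6, "hand": 1}, {"x": 20, "y": 2.5, "z": 40, "rx": 0, "ry": 0, "rz": 1.6, "hand": 1}, {"x": 20, "y": 2.5, "z": 40, "rx": 0, "ry": 0, "rz": 1.6, "hand": 1}]}}

```text
clock: 7.62
tcp_pos: [0.6204, 0.1593, 0.0992]
orientation: [0.001, 0.084, 0.996, 0.0]
wrist_force: [-0.2, 0.2, -2.7]
finger_gap: 0.0231
```

Run:
```python
from h import *
s,R=st(); np.savez("s5.npz",T=s["tcp_pos"],R=R)
p=shot("wrist","w5",1.5,1.0)
st()
```

```text
t 7.625 tcp [0.62044 0.15932 0.09923] yaw 170.39 tilt [ 1.2e-03  1.0e-04 -1.0e+00] F [-0.18  0.17 -2.66] M [-0.003 -0.022  0.004] gap 0.0231
t 7.675 tcp [0.62073 0.15945 0.09951] yaw 170.4 tilt [ 1.9e-03  1.0e-04 -1.0e+00] F [ 0.38 -0.51 -2.78] M [ 0.018  0.031 -0.002] gap 0.0233
```

View pics/w5.png

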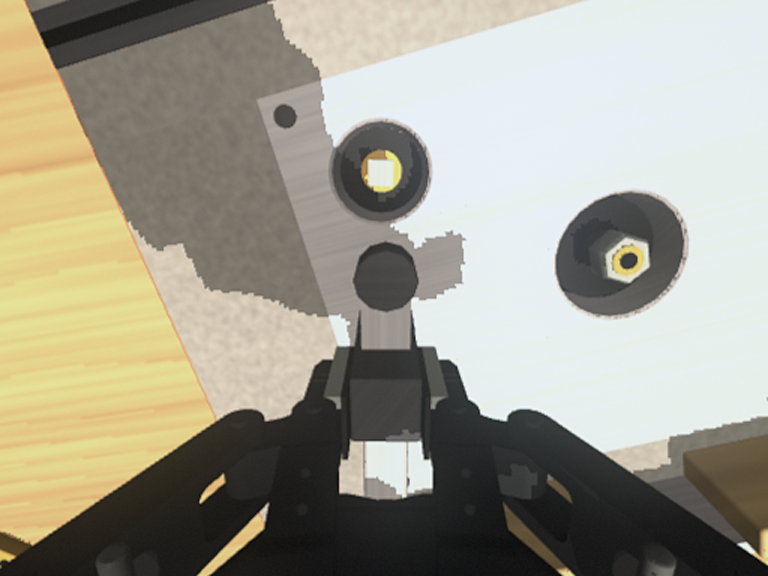

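```bash
cat > m5.py <<'E'
from h import *
p=dict(np.load("w5.npz")); im=p["image"][:,:,::-1]
cv2.imwrite("pics/z5.png",cv2.resize(im[92:137,230:278],(0,0),fx=12,fy=12,interpolation=cv2.INTER_CUBIC))
c=cv2.resize(im[92:137,230:278],(0,0),fx=12,fy=12,interpolation=cv2.INTER_CUBIC)
m=(c.min(-1)>175).astype(np.uint8)
n,l,stt,cen=cv2.connectedComponentsWithStats(m)
# component near centre
for i in range(1,n):
    if 10000<stt[i,4]<40000: print(stt[i],cen[i]); k=i
pts=np.argwhere(l==k)[:,::-1]
px=np.c_[230+(pts[:,0]+.5)/12-.5, 92+(pts[:,1]+.5)/12-.5]
s5=np.load("s5.npz")
K=p["intrinsics"]
M=np.array([[0,-.9534,-.3016],[1,0,0],[0,-.3016,.9534]]); c0=np.array([77.1,0,-143.2])
def tl(px,zt):  # zt: tool z (mm) of plane
    px=np.atleast_2d(px); d=np.c_[px,np.ones(len(px))]@np.linalg.inv(K).T@M.T
    return c0+d*((zt-c0[2])/d[:,2])[:,None]
zsh=(.0993-.036)*1000
q=tl(px,zsh)[:,:2]
r=cv2.minAreaRect(cv2.convexHull(q.astype(np.float32))); print("shaft rect",r, "mean",q.mean(0))
# moment-free angle: fit via approx poly
hull=cv2.convexHull(pts.astype(np.int32)); ap=cv2.approxPolyDP(hull,12,True)[:,0]; print(ap)
a=tl(np.c_[230+(ap[:,0]+.5)/12-.5, 92+(ap[:,1]+.5)/12-.5],zsh)[:,:2]; print(a.round(2)); d=np.roll(a,-1,0)-a; print(np.degrees(np.arctan2(d[:,1],d[:,0])).round(2),np.linalg.norm(d,axis=1))
E
python3 m5.py
```

```text
Traceback (most recent call last):
  File "m5.py", line 10, in <module>
    pts=np.argwhere(l==k)[:,::-1]
                       ^
NameError: name 'k' is not defined
```

View pics/z5.png

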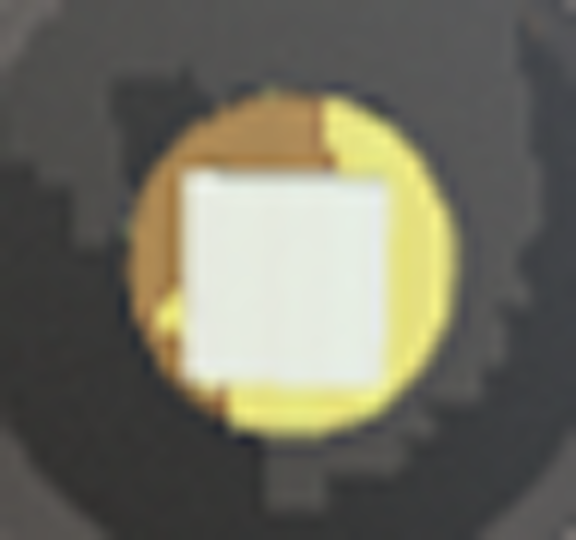

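```bash
sed -i 's/10000<stt/20000<stt/; s/<40000/<60000/' m5.py; python3 m5.py
python3 - <<'E'
exec(open('m5.py').read().split("# component")[0]);
E
cat >> m5.py <<'E'
print("hub", tl(np.array([[232.95-.45,240+86.5/6.667-.5],[281.55-.45,240+86.5/6.667-.5],[280.8-.45,240+357.5/6.667-.5],[234-.45,240+357.5/6.667-.5]]),-26).round(2))
# hub crop
cv2.imwrite("pics/z5h.png",cv2.resize(im[150:300,225:290],(0,0),fx=4,fy=4,interpolation=cv2.INTER_CUBIC)*2)
E
python3 m5.py | tail -4
```

```text
[  185   173   206   216 41816] [287.07336905 280.31516644]
shaft rect ((69.84746551513672, -2.4036145210266113), (12.329362869262695, 12.180648803710938), 1.1775550842285156) mean [69.93904595 -2.38650266]
[[386 185]
 [378 385]
 [188 371]
 [190 176]]
[[75.42  3.52]
 [63.85  3.1 ]
 [64.67 -8.4 ]
 [75.93 -8.14]]
[-177.91  -85.9     1.33   92.51] [11.58191349 11.52245458 11.26512765 11.6652828 ]
hub [[  9.71 -11.6  -26.  ]
 [  9.71  11.62 -26.  ]
 [-13.32  11.85 -26.  ]
 [-13.32 -11.68 -26.  ]]
```

View pics/z5h.png

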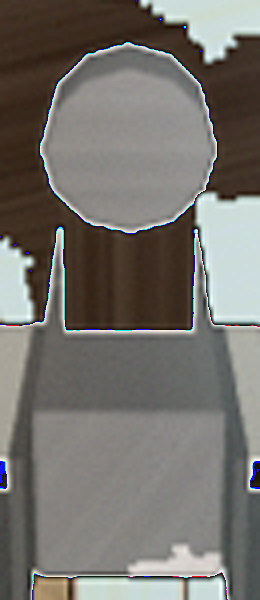

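Emit:
{"name": "arm_command", "arguments": {"motion": [{"x": 24, "y": -0.8, "z": 4, "rx": 0, "ry": 0, "rz": 0.5, "hand": 1}, {"x": 50, "y": -1.6, "z": 8, "rx": 0, "ry": 0, "rz": 1, "hand": 1}, {"x": 71.5, "y": -2.4, "z": 14, "rx": 0, "ry": 0, "rz": 1.5, "hand": 1}, {"x": 71.5, "y": -2.4, "z": 16, "rx": 0, "ry": 0, "rz": 1.5, "hand": 1}, {"x": 71.5, "y": -2.4, "z": 16, "rx": 0, "ry": 0, "rz": 1.5, "hand": 1}, {"x": 71.5, "y": -2.4, "z": 16, "rx": 0, "ry": 0, "rz": 1.5, "hand": 1}]}}

```text
clock: 8.43
tcp_pos: [0.5504, 0.1692, 0.0829]
orientation: [0.001, 0.097, 0.995, 0.0]
wrist_force: [0.4, -0.1, -2.2]
finger_gap: 0.0232
```

Run:
```python
from h import *
s,R=st()
e=np.array([.5495,.1690,.085])-s["tcp_pos"]; print("err tool mm",(R.T@e*1000).round(2))
```

```text
t 8.425 tcp [0.55043 0.16925 0.08292] yaw 168.92 tilt [ 2.e-03  1.e-04 -1.e+00] F [ 0.4  -0.05 -2.21] M [-0.019 -0.001 -0.034] gap 0.0232
err tool mm [ 0.87 -0.42 -2.08]
```

Emit:
{"name": "arm_command", "arguments": {"motion": [{"x": 0.9, "y": -0.4, "z": 3, "rx": 0, "ry": 0, "rz": 0, "hand": 1}, {"x": 0.9, "y": -0.4, "z": 6, "rx": 0, "ry": 0, "rz": 0, "hand": 1}, {"x": 0.9, "y": -0.4, "z": 6, "rx": 0, "ry": 0, "rz": 0, "hand": 1}]}}

```text
clock: 8.8
tcp_pos: [0.5476, 0.169, 0.0757]
orientation: [-0.0, 0.096, 0.995, -0.0]
wrist_force: [0.8, -1.0, -3.4]
finger_gap: 0.0227
```

Run:
```python
from h import *
s,R=st()
e=np.array([.5495,.1690,.074])-s["tcp_pos"]; print("err tool mm",(R.T@e*1000).round(2))
p=shot("wrist","w6",1.5,1.0)
p=shot("side","s6",1.5,1.0)
```

```text
t 8.8 tcp [0.54759 0.16902 0.07573] yaw 168.94 tilt [-9.e-04 -2.e-04 -1.e+00] F [ 0.79 -0.97 -3.44] M [ 0.056 -0.018  0.019] gap 0.0227
err tool mm [-1.87  0.35  1.73]
```

View pics/w6.png

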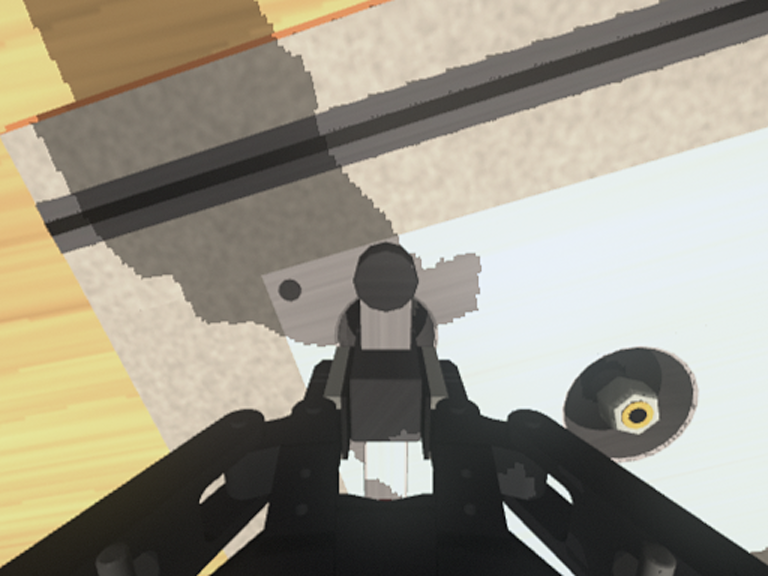

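Emit:
{"name": "arm_command", "arguments": {"motion": [{"x": 0, "y": 0, "z": 0, "rx": 0, "ry": 0, "rz": 0, "hand": 1}, {"x": 0, "y": 0, "z": 0, "rx": 0, "ry": 0, "rz": 0, "hand": 1}]}}

```text
clock: 9.15
tcp_pos: [0.548, 0.1691, 0.0764]
orientation: [0.0, 0.096, 0.995, -0.0]
wrist_force: [-0.3, 0.1, -2.6]
finger_gap: 0.0235
```

Emit:
{"name": "arm_command", "arguments": {"motion": [{"x": 0, "y": 0, "z": 0, "rx": 0, "ry": 0, "rz": 0, "hand": 1}, {"x": 0, "y": 0, "z": 0, "rx": 0, "ry": 0, "rz": 0, "hand": 1}]}}

```text
clock: 9.4
tcp_pos: [0.5479, 0.1691, 0.0763]
orientation: [0.0, 0.096, 0.995, -0.0]
wrist_force: [0.3, 0.2, -3.4]
finger_gap: 0.0232
```

Run:
```python
from h import *
s,R=st()
e=np.array([.5495,.1690,.074])-s["tcp_pos"]; print("err tool mm",(R.T@e*1000).round(2)); print(s["qvel"].round(4))
```

```text
t 9.4 tcp [0.54791 0.16912 0.0763 ] yaw 168.94 tilt [ 1.e-04 -1.e-04 -1.e+00] F [ 0.27  0.23 -3.42] M [0.034 0.025 0.052] gap 0.0232
err tool mm [-1.58  0.18  2.3 ]
[ 0.0002 -0.0001 -0.0003 -0.0005  0.0004 -0.0015]
```

Emit:
{"name": "arm_command", "arguments": {"motion": [{"x": -1.4, "y": 0.1, "z": 0, "rx": 0, "ry": 0, "rz": 0, "hand": 1}, {"x": -1.4, "y": 0.1, "z": 1, "rx": 0, "ry": 0, "rz": 0, "hand": 1}, {"x": -1.4, "y": 0.1, "z": 1.5, "rx": 0, "ry": 0, "rz": 0, "hand": 1}, {"x": -1.4, "y": 0.1, "z": 1.5, "rx": 0, "ry": 0, "rz": 0, "hand": 1}]}}

```text
clock: 9.9
tcp_pos: [0.5492, 0.1689, 0.0746]
orientation: [-0.0, 0.096, 0.995, -0.0]
wrist_force: [0.4, -0.2, -3.4]
finger_gap: 0.0233
```

Run:
```python
from h import *
s,R=st()
e=np.array([.5493,.1689,.074])-s["tcp_pos"]; print("err tool mm",(R.T@e*1000).round(2)); print(s["qvel"].round(4))
```

```text
t 9.9 tcp [0.54918 0.16893 0.07465] yaw 168.94 tilt [-2.e-04 -1.e-04 -1.e+00] F [ 0.37 -0.17 -3.4 ] M [ 0.011  0.066 -0.003] gap 0.0233
err tool mm [-0.13 -0.01  0.65]
[-0.0005 -0.0022  0.0014 -0.0004 -0.0011 -0.002 ]
```

Emit:
{"name": "arm_command", "arguments": {"motion": [{"x": 0, "y": 0, "z": 0.7, "rx": 0, "ry": 0, "rz": 0, "hand": 1}, {"x": 0, "y": 0, "z": 1.2, "rx": 0, "ry": 0, "rz": 0, "hand": 1}, {"x": 0, "y": 0, "z": 1.2, "rx": 0, "ry": 0, "rz": 0, "hand": 1}]}}

```text
clock: 10.28
tcp_pos: [0.5492, 0.1689, 0.0735]
orientation: [-0.0, 0.096, 0.995, -0.0]
wrist_force: [0.1, 0.2, -1.6]
finger_gap: 0.0233
```

Run:
```python
from h import *
s,R=st()
```

```text
t 10.275 tcp [0.54921 0.16894 0.07351] yaw 168.94 tilt [-1.e-04 -1.e-04 -1.e+00] F [ 0.07  0.19 -1.61] M [-0.014  0.017  0.054] gap 0.0233
```

Emit:
{"name": "arm_command", "arguments": {"motion": [{"x": 0, "y": 0, "z": 0.5, "rx": 0, "ry": 0, "rz": 0, "hand": 1}, {"x": 0, "y": 0, "z": 0.5, "rx": 0, "ry": 0, "rz": 0, "hand": 1}]}}

```text
clock: 10.52
tcp_pos: [0.5492, 0.1689, 0.073]
orientation: [-0.0, 0.096, 0.995, -0.0]
wrist_force: [-0.4, 0.3, -3.0]
finger_gap: 0.0228
```

Emit:
{"name": "arm_command", "arguments": {"motion": [{"x": 0, "y": 0, "z": 0.7, "rx": 0, "ry": 0, "rz": 0, "hand": 1}, {"x": 0, "y": 0, "z": 0.7, "rx": 0, "ry": 0, "rz": 0, "hand": 1}]}}

```text
clock: 10.78
tcp_pos: [0.5492, 0.1689, 0.0723]
orientation: [-0.0, 0.096, 0.995, -0.0]
wrist_force: [-0.1, -0.1, -3.2]
finger_gap: 0.0231
```

Run:
```python
from h import *
s,R=st()
```

```text
t 10.775 tcp [0.54924 0.16893 0.0723 ] yaw 168.94 tilt [-1.e-04 -1.e-04 -1.e+00] F [-0.08 -0.09 -3.16] M [-0.002 -0.029  0.009] gap 0.0231
```

Emit:
{"name": "arm_command", "arguments": {"motion": [{"x": 0, "y": 0, "z": 0.8, "rx": 0, "ry": 0, "rz": 0, "hand": 1}, {"x": 0, "y": 0, "z": 0.8, "rx": 0, "ry": 0, "rz": 0, "hand": 1}]}}

```text
clock: 11.02
tcp_pos: [0.5492, 0.1689, 0.0715]
orientation: [-0.0, 0.096, 0.995, -0.0]
wrist_force: [-0.2, 0.3, -2.6]
finger_gap: 0.0229
```

Emit:
{"name": "arm_command", "arguments": {"motion": [{"x": 0, "y": 0, "z": 0.8, "rx": 0, "ry": 0, "rz": 0, "hand": 1}, {"x": 0, "y": 0, "z": 0.8, "rx": 0, "ry": 0, "rz": 0, "hand": 1}]}}

```text
clock: 11.28
tcp_pos: [0.5492, 0.169, 0.0707]
orientation: [-0.0, 0.096, 0.995, -0.0]
wrist_force: [-0.6, 0.1, -2.4]
finger_gap: 0.0227
```

Run:
```python
from h import *
s,R=st()
```

```text
t 11.275 tcp [0.54924 0.16896 0.07069] yaw 168.94 tilt [-1.e-04 -1.e-04 -1.e+00] F [-0.64  0.14 -2.35] M [-0.018  0.032  0.04 ] gap 0.0227
```

Emit:
{"name": "arm_command", "arguments": {"motion": [{"x": 0, "y": 0, "z": 1, "rx": 0, "ry": 0, "rz": 0, "hand": 1}, {"x": 0, "y": 0, "z": 2, "rx": 0, "ry": 0, "rz": 0, "hand": 1}, {"x": 0, "y": 0, "z": 3, "rx": 0, "ry": 0, "rz": 0, "hand": 1}]}}

```text
clock: 11.65
tcp_pos: [0.5493, 0.1689, 0.0677]
orientation: [0.0, 0.096, 0.995, -0.0]
wrist_force: [-0.5, -0.0, -3.1]
finger_gap: 0.0232
```

Run:
```python
from h import *
s,R=st()
p=shot("wrist","w7",1.5,1.0)
```

```text
t 11.65 tcp [0.54929 0.16894 0.0677 ] yaw 168.94 tilt [ 0.e+00 -1.e-04 -1.e+00] F [-0.51 -0.03 -3.09] M [ 0.006  0.004 -0.047] gap 0.0232
```

View pics/w7.png

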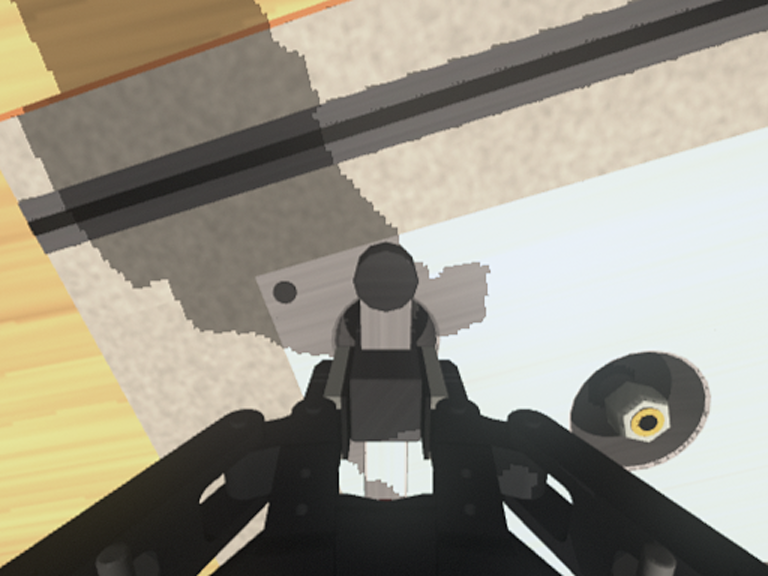

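The crank sits in the jaws exactly as before (counterweight still at (386,277)), about 6 mm past the shaft end with no force. So the socket is engaging, and I'll keep going down.

Emit:
{"name": "arm_command", "arguments": {"motion": [{"x": 0, "y": 0, "z": 2, "rx": 0, "ry": 0, "rz": 0, "hand": 1}, {"x": 0, "y": 0, "z": 4, "rx": 0, "ry": 0, "rz": 0, "hand": 1}, {"x": 0, "y": 0, "z": 6, "rx": 0, "ry": 0, "rz": 0, "hand": 1}, {"x": 0, "y": 0, "z": 8, "rx": 0, "ry": 0, "rz": 0, "hand": 1}]}}

```text
clock: 12.2
tcp_pos: [0.5493, 0.1689, 0.0596]
orientation: [-0.0, 0.096, 0.995, -0.0]
wrist_force: [0.8, 0.6, -1.4]
finger_gap: 0.0235
```

Emit:
{"name": "arm_command", "arguments": {"motion": [{"x": 0, "y": 0, "z": 2, "rx": 0, "ry": 0, "rz": 0, "hand": 1}, {"x": 0, "y": 0, "z": 4, "rx": 0, "ry": 0, "rz": 0, "hand": 1}, {"x": 0, "y": 0, "z": 6, "rx": 0, "ry": 0, "rz": 0, "hand": 1}, {"x": 0, "y": 0, "z": 7.5, "rx": 0, "ry": 0, "rz": 0, "hand": 1}]}}

```text
clock: 12.7
tcp_pos: [0.5492, 0.1689, 0.0521]
orientation: [-0.0, 0.096, 0.995, -0.0]
wrist_force: [0.0, 0.1, -2.8]
finger_gap: 0.0231
```

Run:
```python
from h import *
s,R=st()
```

```text
t 12.7 tcp [0.54923 0.16894 0.05209] yaw 168.94 tilt [-1.e-04 -1.e-04 -1.e+00] F [ 0.01  0.11 -2.83] M [ 0.016 -0.042 -0.007] gap 0.0231
```

Emit:
{"name": "arm_command", "arguments": {"motion": [{"x": 0, "y": 0, "z": 0.8, "rx": 0, "ry": 0, "rz": 0, "hand": 1}, {"x": 0, "y": 0, "z": 1.4, "rx": 0, "ry": 0, "rz": 0, "hand": 1}, {"x": 0, "y": 0, "z": 1.4, "rx": 0, "ry": 0, "rz": 0, "hand": 1}]}}

```text
clock: 13.08
tcp_pos: [0.5493, 0.1689, 0.0509]
orientation: [0.0, 0.096, 0.995, -0.0]
wrist_force: [0.4, -0.2, -2.1]
finger_gap: 0.0229
```

Emit:
{"name": "arm_command", "arguments": {"motion": [{"x": 0, "y": 0, "z": 0.5, "rx": 0, "ry": 0, "rz": 0, "hand": 1}, {"x": 0, "y": 0, "z": 0.5, "rx": 0, "ry": 0, "rz": 0, "hand": 1}]}}

```text
clock: 13.32
tcp_pos: [0.5493, 0.1689, 0.0504]
orientation: [0.0, 0.096, 0.995, -0.0]
wrist_force: [0.9, 0.7, -1.6]
finger_gap: 0.0233
```

Emit:
{"name": "arm_command", "arguments": {"motion": [{"x": 0, "y": 0, "z": 0.4, "rx": 0, "ry": 0, "rz": 0, "hand": 1}, {"x": 0, "y": 0, "z": 0.4, "rx": 0, "ry": 0, "rz": 0, "hand": 1}]}}

```text
clock: 13.58
tcp_pos: [0.5493, 0.1689, 0.05]
orientation: [0.0, 0.096, 0.995, -0.0]
wrist_force: [-1.0, -0.2, -2.2]
finger_gap: 0.0229
```

Emit:
{"name": "arm_command", "arguments": {"motion": [{"x": 0, "y": 0, "z": 0.4, "rx": 0, "ry": 0, "rz": 0, "hand": 1}, {"x": 0, "y": 0, "z": 0.4, "rx": 0, "ry": 0, "rz": 0, "hand": 1}]}}

```text
clock: 13.82
tcp_pos: [0.5494, 0.169, 0.05]
orientation: [0.0, 0.096, 0.995, -0.0]
wrist_force: [-1.3, 0.1, 2.5]
finger_gap: 0.0233
```

Emit:
{"name": "arm_command", "arguments": {"motion": [{"x": 0, "y": 0, "z": 0.4, "rx": 0, "ry": 0, "rz": 0, "hand": 1}, {"x": 0, "y": 0, "z": 0.4, "rx": 0, "ry": 0, "rz": 0, "hand": 1}]}}

```text
clock: 14.08
tcp_pos: [0.5494, 0.169, 0.05]
orientation: [0.0, 0.096, 0.995, -0.0]
wrist_force: [-2.2, -0.7, 6.4]
finger_gap: 0.0233
```

Emit:
{"name": "arm_command", "arguments": {"motion": [{"x": 0, "y": 0, "z": 0.3, "rx": 0, "ry": 0, "rz": 0, "hand": 1}, {"x": 0, "y": 0, "z": 0.3, "rx": 0, "ry": 0, "rz": 0, "hand": 1}]}}

```text
clock: 14.32
tcp_pos: [0.5494, 0.169, 0.0499]
orientation: [0.0, 0.096, 0.995, 0.0]
wrist_force: [-3.0, -0.5, 7.7]
finger_gap: 0.0235
```

Run:
```python
from h import *
K=dict(np.load("w5.npz"))["intrinsics"]
for t,u0,v0 in [("w5",625/1.5,260/1.5),("w6",637/1.5,414/1.5),("w7",648/1.5,422/1.5)]:
    p=dict(np.load(f"{t}.npz")); C=cloud(p)
    v,u=np.mgrid[:384,:512]; r=np.hypot(u-u0,v-v0)
    ring=(r>50)&(r<75)&(abs(C[...,2]-.04)<.004)
    A=np.c_[C[ring][:,:2],np.ones(ring.sum())]; co,*_=np.linalg.lstsq(A,C[ring][:,2],rcond=None)
    res=C[ring][:,2]-A@co
    nut=(r<13)
    h=C[nut][:,2]-(np.c_[C[nut][:,:2],np.ones(nut.sum())]@co)
    h=h*1000; print(t,"plate resid std mm",res.std()*1000,ring.sum()); print(np.histogram(h,bins=np.arange(-12,14,1)))
    g=h[(h>-1)&(h<14)]; 
    print(np.round(np.percentile(g,[10,30,50,70,90]),2) if len(g) else None)
```

```text
w5 plate resid std mm 0.636024696744008 9784
(array([  0,   0,   0,   0,   0,   0,   0,   0,   0,   0,   0,   0,   0,
         0,   0,   0,   7,  82, 247, 177,  18,   0,   0,   0,   0]), array([-12, -11, -10,  -9,  -8,  -7,  -6,  -5,  -4,  -3,  -2,  -1,   0,
         1,   2,   3,   4,   5,   6,   7,   8,   9,  10,  11,  12,  13]))
[5.77 6.3  6.75 7.14 7.7 ]
w6 plate resid std mm 0.569996451626708 6814
(array([  1,   0,   0,   0,   0,   0,   0,   0,   0,   0,   0,   0,   0,
         0,   0,   0,   5,  60, 279, 138,  17,   0,   0,   0,   0]), array([-12, -11, -10,  -9,  -8,  -7,  -6,  -5,  -4,  -3,  -2,  -1,   0,
         1,   2,   3,   4,   5,   6,   7,   8,   9,  10,  11,  12,  13]))
[5.85 6.36 6.69 7.03 7.55]
w7 plate resid std mm 0.5696681456805947 6657
(array([  4,   1,   0,   0,   0,   0,   0,   0,   0,   0,   0,   0,   0,
         0,   0,   0,   1,  58, 256, 160,  14,   0,   0,   0,   0]), array([-12, -11, -10,  -9,  -8,  -7,  -6,  -5,  -4,  -3,  -2,  -1,   0,
         1,   2,   3,   4,   5,   6,   7,   8,   9,  10,  11,  12,  13]))
[5.88 6.45 6.8  7.11 7.61]
```

The socket is fully home: it bottomed at TCP z = 0.050, exactly 24 mm below first contact height. Wrist depth puts the collet 6.75 mm above the plate, so about 5.25 mm (roughly 315°) remains. I'll let go of the hub, back the wrist off half a turn and re-grip, so one clockwise wrist sweep covers that.

Emit:
{"name": "arm_command", "arguments": {"motion": [{"x": 0, "y": 0, "z": -0.8, "rx": 0, "ry": 0, "rz": 0, "hand": 1}, {"x": 0, "y": 0, "z": -0.8, "rx": 0, "ry": 0, "rz": 0, "hand": -1}, {"x": 0, "y": 0, "z": -0.8, "rx": 0, "ry": 0, "rz": 0, "hand": -1}, {"x": 0, "y": 0, "z": -0.8, "rx": 0, "ry": 0, "rz": 0, "hand": -1}, {"x": -2, "y": 0, "z": -30, "rx": 0, "ry": 0, "rz": 0, "hand": -1}, {"x": -2, "y": 0, "z": -66, "rx": 0, "ry": 0, "rz": -10, "hand": -1}, {"x": -2, "y": 0, "z": -66, "rx": 0, "ry": 0, "rz": -20, "hand": -1}, {"x": -2, "y": 0, "z": -66, "rx": 0, "ry": 0, "rz": -30, "hand": -1}, {"x": -2, "y": 0, "z": -66, "rx": 0, "ry": 0, "rz": -40, "hand": -1}, {"x": -2, "y": 0, "z": -66, "rx": 0, "ry": 0, "rz": -50, "hand": -1}]}}

```text
clock: 15.58
tcp_pos: [0.5513, 0.1686, 0.1148]
orientation: [0.0, -0.336, 0.942, -0.0]
wrist_force: [-0.3, 0.8, -0.7]
finger_gap: 0.0856
```

Run:
```python
from h import *
s,R=st(); print(s["joint_pos"].round(3))
```

```text
t 15.575 tcp [0.55129 0.16857 0.11479] yaw -140.73 tilt [ 0.e+00 -1.e-04 -1.e+00] F [-0.3   0.81 -0.71] M [ 0.044 -0.007  0.029] gap 0.0856
[ 0.158  0.375 -0.158  1.038 -0.    -0.528]
```

Emit:
{"name": "arm_command", "arguments": {"motion": [{"x": 0, "y": 0, "z": 0, "rx": 0, "ry": 0, "rz": -10.5, "hand": -1}, {"x": 0, "y": 0, "z": 0, "rx": 0, "ry": 0, "rz": -21, "hand": -1}, {"x": 0, "y": 0, "z": 0, "rx": 0, "ry": 0, "rz": -31.5, "hand": -1}, {"x": 0, "y": 0, "z": 0, "rx": 0, "ry": 0, "rz": -42, "hand": -1}, {"x": 0, "y": 0, "z": 0, "rx": 0, "ry": 0, "rz": -52.5, "hand": -1}, {"x": 0, "y": 0, "z": 0, "rx": 0, "ry": 0, "rz": -63, "hand": -1}, {"x": 0, "y": 0, "z": 0, "rx": 0, "ry": 0, "rz": -73.5, "hand": -1}, {"x": 0, "y": 0, "z": 0, "rx": 0, "ry": 0, "rz": -84, "hand": -1}, {"x": 0, "y": 0, "z": 0, "rx": 0, "ry": 0, "rz": -94.5, "hand": -1}, {"x": 0, "y": 0, "z": 0, "rx": 0, "ry": 0, "rz": -105, "hand": -1}]}}

```text
clock: 16.82
tcp_pos: [0.5513, 0.1686, 0.1147]
orientation: [0.0, 0.952, -0.307, 0.0]
wrist_force: [0.4, -0.2, 0.1]
finger_gap: 0.0851
```

Emit:
{"name": "arm_command", "arguments": {"motion": [{"x": 0, "y": 0, "z": 0, "rx": 0, "ry": 0, "rz": -10, "hand": -1}, {"x": 0, "y": 0, "z": 0, "rx": 0, "ry": 0, "rz": -20, "hand": -1}, {"x": 0, "y": 0, "z": 0, "rx": 0, "ry": 0, "rz": -25, "hand": -1}, {"x": 0, "y": 0, "z": 0, "rx": 0, "ry": 0, "rz": -25, "hand": -1}, {"x": 0, "y": 0, "z": 0, "rx": 0, "ry": 0, "rz": -25, "hand": -1}]}}

```text
clock: 17.45
tcp_pos: [0.5512, 0.1686, 0.1148]
orientation: [0.0, 0.995, -0.097, -0.0]
wrist_force: [-0.0, 0.1, -0.0]
finger_gap: 0.0852
```

Run:
```python
from h import *
s,R=st(); print(s["joint_pos"].round(3))
p=shot("wrist","w8",1.5,1.0)
```

```text
t 17.45 tcp [0.55124 0.16858 0.11479] yaw -11.14 tilt [-1.e-04 -1.e-04 -1.e+00] F [-0.03  0.09 -0.01] M [0.007 0.038 0.057] gap 0.0852
[ 0.158  0.375 -0.158  1.038 -0.    -2.79 ]
```

View pics/w8.png

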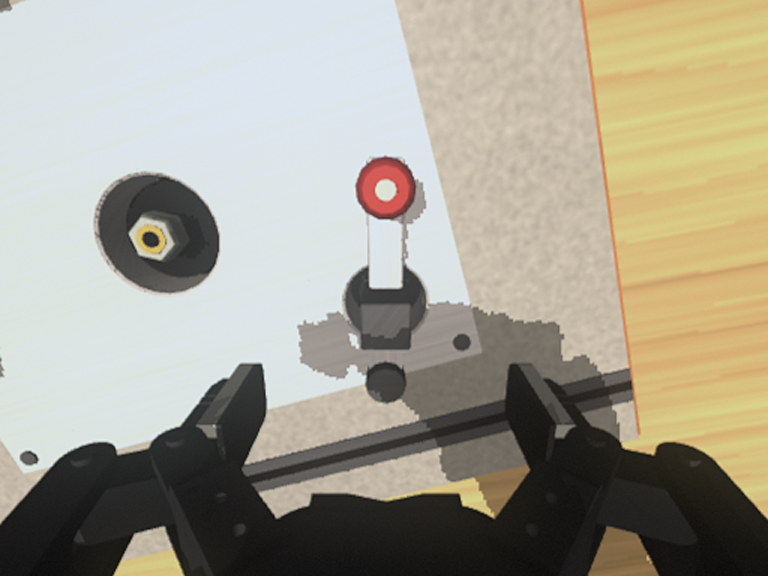

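```bash
cat > m8.py <<'E'
from h import *
p=dict(np.load("w8.npz")); im=p["image"][:,:,::-1]; K=p["intrinsics"]
M=np.array([[0,-.9534,-.3016],[1,0,0],[0,-.3016,.9534]]); c0=np.array([77.1,0,-143.2])
def tl(px,zt):
    px=np.atleast_2d(px); d=np.c_[px,np.ones(len(px))]@np.linalg.inv(K).T@M.T
    return c0+d*((zt-c0[2])/d[:,2])[:,None]
z=114.8
print("hub top",tl([[360/1.5-.2,304/1.5-.2],[412/1.5-.2,304/1.5-.2],[411/1.5-.2,349/1.5-.2],[360/1.5-.2,349/1.5-.2]],z-76))
# depth cloud based
C=cloud(p); 
m=(abs(C[...,2]-.076)<.003)&(np.hypot(C[...,0]-.5512,C[...,1]-.1686)<.025)
print(m.sum(),cv2.minAreaRect(C[m][:,:2].astype(np.float32)*1000),C[m].mean(0))
v,u=np.where(m); q=tl(np.c_[u,v],z-76); print("hub tool mean",q.mean(0),q.min(0),q.max(0))
m=(C[...,2]>.09)&(C[...,2]<.1); v,u=np.where(m); q=tl(np.c_[u,v],z-95.5); print("knob top",m.sum(),q.mean(0),q.min(0),q.max(0))
m=(abs(C[...,2]-.062)<.004)&(np.hypot(C[...,0]-.512,C[...,1]-.176)<.025); v,u=np.where(m); q=tl(np.c_[u,v],z-62); print("cw top",m.sum(),q.mean(0),q.min(0),q.max(0))
cv2.imwrite("pics/z8.png",cv2.resize(im[100:275,225:290],(0,0),fx=3.4,fy=3.4,interpolation=cv2.INTER_CUBIC)*1)
E
python3 m8.py
```

```text
hub top [[ 11.82780296 -11.86563534  38.8       ]
 [ 11.82780296  12.35916878  38.8       ]
 [-11.22755429  12.32135046  38.8       ]
 [-11.22755429 -12.29268273  38.8       ]]
1097 ((552.1243896484375, 167.1695098876953), (24.024330139160156, 24.287548065185547), 78.23810577392578) [0.55287059 0.16715457 0.07638249]
hub tool mean [ 1.37687851 -0.18989994 38.8       ] [-10.85621579 -12.11205231  38.8       ] [13.65239864 11.70755176 38.8       ]
knob top 1302 [65.91678234 -0.15572158 19.3       ] [ 54.50851078 -11.37368947  19.3       ] [77.36378163 11.03967545 19.3       ]
cw top 542 [-38.00339924  -0.20210537  52.8       ] [-49.84536871 -11.05558292  52.8       ] [-26.29056942  10.60598464  52.8       ]
```

View pics/z8.png

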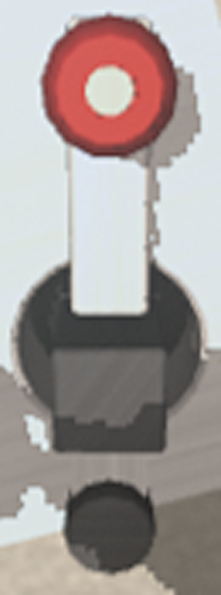

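Emit:
{"name": "arm_command", "arguments": {"motion": [{"x": 0.3, "y": 0, "z": 30, "rx": 0, "ry": 0, "rz": 0, "hand": -1}, {"x": 0.3, "y": 0, "z": 55, "rx": 0, "ry": 0, "rz": 0, "hand": -1}, {"x": 0.3, "y": 0, "z": 64, "rx": 0, "ry": 0, "rz": 0, "hand": -1}, {"x": 0.3, "y": 0, "z": 64, "rx": 0, "ry": 0, "rz": 0, "hand": 1}, {"x": 0.3, "y": 0, "z": 64, "rx": 0, "ry": 0, "rz": 0, "hand": 1}, {"x": 0.3, "y": 0, "z": 64, "rx": 0, "ry": 0, "rz": 0, "hand": 1}, {"x": 0.3, "y": 0, "z": 64, "rx": 0, "ry": 0, "rz": 0, "hand": 1}, {"x": 0.3, "y": 0, "z": 64, "rx": 0, "ry": 0, "rz": 0, "hand": 1}], "force": 30}}

```text
clock: 18.5
tcp_pos: [0.5522, 0.1685, 0.0519]
orientation: [-0.0, 0.995, -0.096, 0.001]
wrist_force: [-0.8, -0.4, 6.0]
finger_gap: 0.0235
```

Run:
```python
from h import *
s,R=st(); print(s["joint_pos"].round(3))
```

```text
t 18.5 tcp [0.55224 0.16848 0.05189] yaw -11.07 tilt [ 1.8e-03 -1.0e-04 -1.0e+00] F [-0.85 -0.39  5.96] M [-0.165  0.163 -0.014] gap 0.0235
[ 0.157  0.43  -0.243  0.896 -0.    -2.791]
```

Emit:
{"name": "arm_command", "arguments": {"motion": [{"x": 0, "y": 0, "z": 0, "rx": 0, "ry": 0, "rz": 0, "hand": 1}, {"x": 0, "y": 0, "z": 0, "rx": 0, "ry": 0, "rz": 0, "hand": 1}, {"x": 0, "y": 0, "z": 0, "rx": 0, "ry": 0, "rz": 2, "hand": 1}, {"x": 0, "y": 0, "z": 0, "rx": 0, "ry": 0, "rz": 4, "hand": 1}]}}

```text
clock: 19.0
tcp_pos: [0.5521, 0.1684, 0.0519]
orientation: [0.0, 0.991, -0.132, 0.001]
wrist_force: [-1.0, -1.2, 6.7]
finger_gap: 0.0232
```

Run:
```python
from h import *
s,R=st(); print(s["joint_pos"].round(3),s["tau"].round(3))
```

```text
t 19.0 tcp [0.55212 0.16841 0.05185] yaw -15.13 tilt [ 1.5e-03 -2.0e-04 -1.0e+00] F [-0.99 -1.21  6.69] M [-0.211  0.261  0.111] gap 0.0232
[ 0.157  0.43  -0.243  0.896 -0.    -2.72 ] [  0.335 -47.102  24.532  -0.658   0.281  -0.234]
```

Emit:
{"name": "arm_command", "arguments": {"motion": [{"x": 0, "y": 0, "z": -0.3, "rx": 0, "ry": 0, "rz": 2, "hand": 1}, {"x": 0, "y": 0, "z": -0.5, "rx": 0, "ry": 0, "rz": 5, "hand": 1}, {"x": 0, "y": 0, "z": -0.5, "rx": 0, "ry": 0, "rz": 9, "hand": 1}, {"x": 0, "y": 0, "z": -0.5, "rx": 0, "ry": 0, "rz": 13, "hand": 1}]}}

```text
clock: 19.5
tcp_pos: [0.5519, 0.1683, 0.0519]
orientation: [0.0, 0.97, -0.244, 0.001]
wrist_force: [-0.3, -1.8, 5.2]
finger_gap: 0.0235
```

Run:
```python
from h import *
s,R=st(); print(s["joint_pos"].round(3),s["tau"].round(3))
p=shot("wrist","w9",1.5,1.0)
```

```text
t 19.5 tcp [0.55188 0.16835 0.05189] yaw -28.19 tilt [ 9.e-04 -5.e-04 -1.e+00] F [-0.32 -1.79  5.17] M [-0.288  0.16   0.174] gap 0.0235
[ 1.570e-01  4.300e-01 -2.430e-01  8.970e-01 -1.000e-03 -2.492e+00] [  0.38  -47.998  24.822  -0.4     0.372  -0.352]
```

View pics/w9.png

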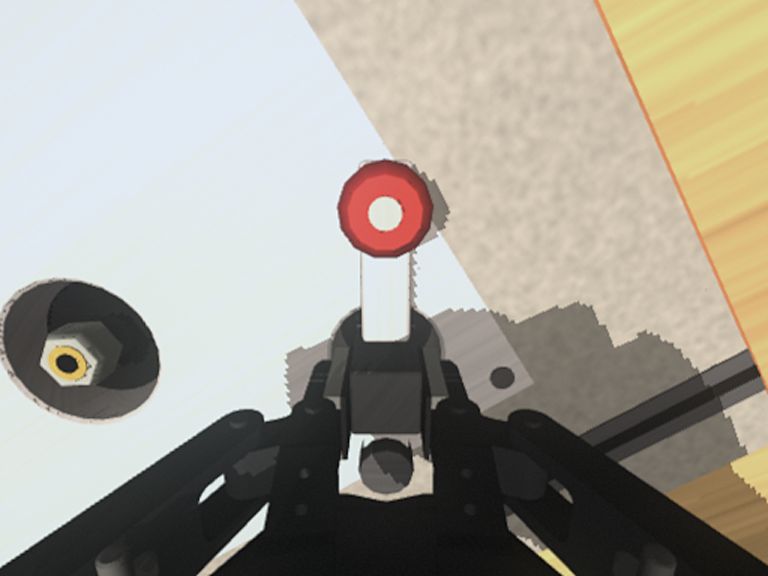

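Emit:
{"name": "arm_command", "arguments": {"motion": [{"x": 0, "y": 0, "z": -0.3, "rx": 0, "ry": 0, "rz": 7, "hand": 1}, {"x": 0, "y": 0, "z": -0.3, "rx": 0, "ry": 0, "rz": 15, "hand": 1}, {"x": 0, "y": 0, "z": -0.3, "rx": 0, "ry": 0, "rz": 23, "hand": 1}, {"x": 0, "y": 0, "z": -0.3, "rx": 0, "ry": 0, "rz": 31, "hand": 1}, {"x": 0, "y": 0, "z": -0.3, "rx": 0, "ry": 0, "rz": 39, "hand": 1}, {"x": 0, "y": 0, "z": -0.3, "rx": 0, "ry": 0, "rz": 47, "hand": 1}, {"x": 0, "y": 0, "z": -0.3, "rx": 0, "ry": 0, "rz": 55, "hand": 1}, {"x": 0, "y": 0, "z": -0.3, "rx": 0, "ry": 0, "rz": 63, "hand": 1}]}}

```text
clock: 20.55
tcp_pos: [0.5513, 0.168, 0.0519]
orientation: [-0.001, -0.699, 0.715, -0.0]
wrist_force: [-1.8, -1.5, 4.5]
finger_gap: 0.0232
```

Run:
```python
from h import *
s,R=st(); print(s["joint_pos"].round(3),s["tau"].round(3))
```

```text
t 20.55 tcp [0.55127 0.16796 0.0519 ] yaw -91.27 tilt [-3.0e-04 -1.3e-03 -1.0e+00] F [-1.77 -1.5   4.52] M [-0.543  0.37   0.265] gap 0.0232
[ 1.570e-01  4.300e-01 -2.430e-01  8.980e-01 -1.000e-03 -1.392e+00] [  0.879 -47.968  25.478  -0.945   0.709  -0.923]
```

Emit:
{"name": "arm_command", "arguments": {"motion": [{"x": 0, "y": 0, "z": -0.3, "rx": 0, "ry": 0, "rz": 8, "hand": 1}, {"x": 0, "y": 0, "z": -0.3, "rx": 0, "ry": 0, "rz": 16, "hand": 1}, {"x": 0, "y": 0, "z": -0.3, "rx": 0, "ry": 0, "rz": 24, "hand": 1}, {"x": 0, "y": 0, "z": -0.3, "rx": 0, "ry": 0, "rz": 32, "hand": 1}, {"x": 0, "y": 0, "z": -0.3, "rx": 0, "ry": 0, "rz": 40, "hand": 1}, {"x": 0, "y": 0, "z": -0.3, "rx": 0, "ry": 0, "rz": 48, "hand": 1}, {"x": 0, "y": 0, "z": -0.3, "rx": 0, "ry": 0, "rz": 56, "hand": 1}, {"x": 0, "y": 0, "z": -0.3, "rx": 0, "ry": 0, "rz": 64, "hand": 1}, {"x": 0, "y": 0, "z": -0.3, "rx": 0, "ry": 0, "rz": 72, "hand": 1}, {"x": 0, "y": 0, "z": -0.3, "rx": 0, "ry": 0, "rz": 80, "hand": 1}]}}

```text
clock: 21.8
tcp_pos: [0.5505, 0.1684, 0.0519]
orientation: [-0.001, -0.076, 0.997, -0.0]
wrist_force: [-2.8, -0.9, 4.9]
finger_gap: 0.0237
```

Run:
```python
from h import *
s,R=st(); print(s["joint_pos"].round(3),s["tau"].round(3))
```

```text
t 21.8 tcp [0.55048 0.16845 0.0519 ] yaw -171.24 tilt [-1.8e-03 -3.0e-04 -1.0e+00] F [-2.82 -0.87  4.87] M [-0.188  0.564  0.21 ] gap 0.0237
[ 0.158  0.43  -0.243  0.899  0.     0.005] [ -0.329 -48.38   26.15   -1.283   0.093  -0.925]
```

Emit:
{"name": "arm_command", "arguments": {"motion": [{"x": 0, "y": 0, "z": -0.2, "rx": 0, "ry": 0, "rz": 8, "hand": 1}, {"x": 0, "y": 0, "z": -0.2, "rx": 0, "ry": 0, "rz": 16, "hand": 1}, {"x": 0, "y": 0, "z": -0.2, "rx": 0, "ry": 0, "rz": 24, "hand": 1}, {"x": 0, "y": 0, "z": -0.2, "rx": 0, "ry": 0, "rz": 32, "hand": 1}, {"x": 0, "y": 0, "z": -0.2, "rx": 0, "ry": 0, "rz": 40, "hand": 1}, {"x": 0, "y": 0, "z": -0.2, "rx": 0, "ry": 0, "rz": 48, "hand": 1}, {"x": 0, "y": 0, "z": -0.2, "rx": 0, "ry": 0, "rz": 56, "hand": 1}, {"x": 0, "y": 0, "z": -0.2, "rx": 0, "ry": 0, "rz": 64, "hand": 1}, {"x": 0, "y": 0, "z": -0.2, "rx": 0, "ry": 0, "rz": 72, "hand": 1}, {"x": 0, "y": 0, "z": -0.2, "rx": 0, "ry": 0, "rz": 80, "hand": 1}]}}

```text
clock: 23.05
tcp_pos: [0.5509, 0.1693, 0.0519]
orientation: [-0.001, 0.582, 0.813, 0.0]
wrist_force: [-2.3, 1.6, 2.4]
finger_gap: 0.0232
```

Run:
```python
from h import *
s,R=st(); print(s["joint_pos"].round(3),s["tau"].round(3))
p=shot("wrist","w10",1.5,1.0)
```

```text
t 23.05 tcp [0.55087 0.16928 0.05194] yaw 108.79 tilt [-0.0012  0.0014 -1.    ] F [-2.25  1.56  2.43] M [0.384 0.264 0.239] gap 0.0232
[ 0.158  0.43  -0.243  0.899  0.002  1.401] [ -1.445 -49.577  25.841  -0.421  -0.615  -0.925]
```

View pics/w10.png

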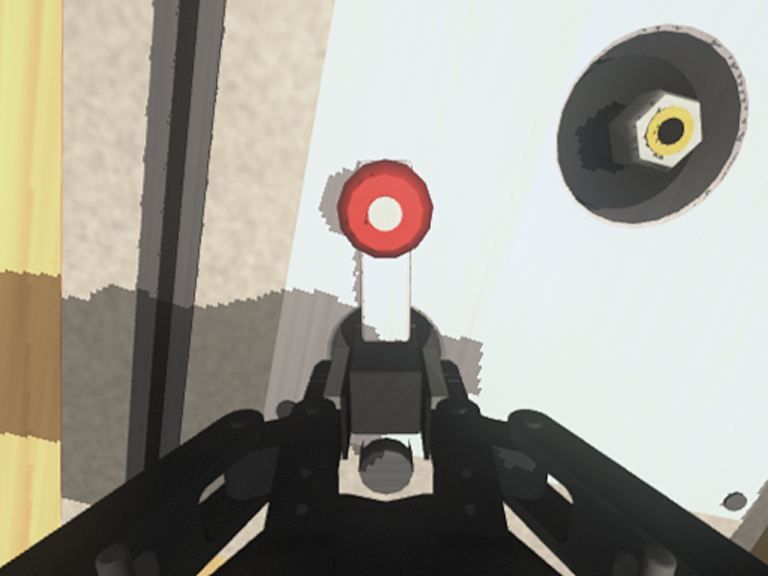

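```bash
cat > col.py <<'E'
from h import *
def col(t,u0,v0,rn=13,r1=80,r2=110):
    p=dict(np.load(f"{t}.npz")); C=cloud(p)
    v,u=np.mgrid[:384,:512]; r=np.hypot(u-u0,v-v0)
    ring=(r>r1)&(r<r2)&(abs(C[...,2]-.04)<.003)&(p["image"].min(-1)>200)
    A=np.c_[C[ring][:,:2],np.ones(ring.sum())]; co,*_=np.linalg.lstsq(A,C[ring][:,2],rcond=None)
    nut=(r<rn); h=1000*(C[nut][:,2]-(np.c_[C[nut][:,:2],np.ones(nut.sum())]@co))
    g=h[(h>-1)&(h<16)]; print(t,ring.sum(),len(g),np.round(np.percentile(g,[10,30,50,70,90]),2),g.mean())
E
python3 - <<'E'
from col import *
col("w10",670/1.5,131/1.5,13,65,120)
col("w5",625/1.5,260/1.5,11,50,90);col("w7",648/1.5,422/1.5,11,50,90);col("w8",152/1.5,240/1.5,9,45,80);col("w9",68/1.5,362/1.5,11,60,100)
E
```

```text
w10 18722 533 [10.14 10.65 10.98 11.32 11.83] 10.985252402347946
w5 17530 383 [5.96 6.46 6.91 7.28 7.78] 6.8668148923515995
w7 11051 369 [6.1  6.6  6.89 7.2  7.67] 6.8882947752982675
w8 13613 250 [6.15 6.59 6.94 7.34 7.93] 6.9923286630256944
w9 12996 382 [6.52 6.88 7.15 7.47 8.  ] 7.206633810446286
```

Emit:
{"name": "arm_command", "arguments": {"motion": [{"x": 0, "y": 0, "z": -0.2, "rx": 0, "ry": 0, "rz": 6, "hand": 1}, {"x": 0, "y": 0, "z": -0.2, "rx": 0, "ry": 0, "rz": 12, "hand": 1}, {"x": 0, "y": 0, "z": -0.2, "rx": 0, "ry": 0, "rz": 18, "hand": 1}, {"x": 0, "y": 0, "z": -0.2, "rx": 0, "ry": 0, "rz": 24, "hand": 1}, {"x": 0, "y": 0, "z": -0.2, "rx": 0, "ry": 0, "rz": 30, "hand": 1}], "force": 20}}

```text
clock: 23.72
tcp_pos: [0.5512, 0.1693, 0.052]
orientation: [-0.001, 0.772, 0.636, 0.0]
wrist_force: [0.7, 2.7, -0.1]
finger_gap: 0.0231
```

Run:
```python
from h import *
s,R=st(); print(s["joint_pos"].round(3),s["tau"].round(3))
p=shot("wrist","w11",1.5,1.0)
```

```text
t 23.725 tcp [0.55124 0.16928 0.05195] yaw 78.96 tilt [-6.0e-04  1.4e-03 -1.0e+00] F [ 0.7   2.66 -0.08] M [0.536 0.056 0.212] gap 0.0231
[ 0.158  0.43  -0.243  0.898  0.002  1.921] [ -1.601 -50.592  25.833   0.107  -0.763  -0.639]
```

View pics/w11.png

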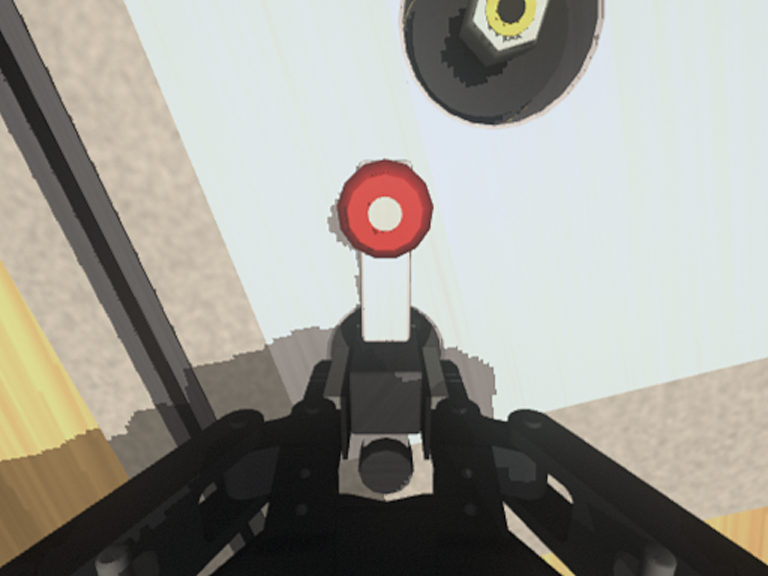

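Emit:
{"name": "arm_command", "arguments": {"motion": [{"x": 0, "y": 0, "z": 0, "rx": 0, "ry": 0, "rz": 3, "hand": 1}, {"x": 0, "y": 0, "z": 0, "rx": 0, "ry": 0, "rz": 6, "hand": 1}, {"x": 0, "y": 0, "z": 0, "rx": 0, "ry": 0, "rz": 8, "hand": 1}]}}

```text
clock: 24.15
tcp_pos: [0.5513, 0.1692, 0.052]
orientation: [-0.001, 0.814, 0.581, 0.0]
wrist_force: [0.6, 3.8, -2.1]
finger_gap: 0.0229
```

```bash
python3 -c "
from h import *
s,R=st()"
```

```text
t 24.15 tcp [0.55133 0.16923 0.05197] yaw 71.06 tilt [-5.0e-04  1.3e-03 -1.0e+00] F [ 0.59  3.83 -2.1 ] M [ 0.92  -0.057  0.211] gap 0.0229
```

Emit:
{"name": "arm_command", "arguments": {"motion": [{"x": 0, "y": 0, "z": 0, "rx": 0, "ry": 0, "rz": 1, "hand": 1}, {"x": 0, "y": 0, "z": 0, "rx": 0, "ry": 0, "rz": 2, "hand": 1}]}}

```text
clock: 24.4
tcp_pos: [0.5513, 0.1692, 0.052]
orientation: [-0.001, 0.824, 0.566, 0.0]
wrist_force: [0.4, 4.5, -3.7]
finger_gap: 0.0236
```

```bash
python3 -c "
from h import *
s,R=st()"
```

```text
t 24.4 tcp [0.55131 0.16917 0.05199] yaw 68.99 tilt [-5.0e-04  1.2e-03 -1.0e+00] F [ 0.42  4.54 -3.65] M [ 1.266 -0.081  0.208] gap 0.0236
```

Emit:
{"name": "arm_command", "arguments": {"motion": [{"x": 0, "y": 0, "z": 0, "rx": 0, "ry": 0, "rz": 1, "hand": 1}, {"x": 0, "y": 0, "z": 0, "rx": 0, "ry": 0, "rz": 2, "hand": 1}]}}

```text
clock: 24.65
tcp_pos: [0.5513, 0.1692, 0.052]
orientation: [-0.001, 0.834, 0.552, 0.0]
wrist_force: [0.6, 5.8, -3.7]
finger_gap: 0.0233
```

```bash
python3 -c "
from h import *
s,R=st()"
```

```text
t 24.65 tcp [0.55132 0.16915 0.05196] yaw 66.98 tilt [-5.0e-04  1.3e-03 -1.0e+00] F [ 0.61  5.82 -3.69] M [ 1.272 -0.102  0.285] gap 0.0233
```

Emit:
{"name": "arm_command", "arguments": {"motion": [{"x": 0.2, "y": -0.1, "z": 0.1, "rx": 0, "ry": 0, "rz": 1, "hand": 1}, {"x": 0.4, "y": -0.2, "z": 0.2, "rx": 0, "ry": 0, "rz": 2, "hand": 1}]}}

```text
clock: 24.9
tcp_pos: [0.5514, 0.1692, 0.052]
orientation: [-0.0, 0.844, 0.537, -0.0]
wrist_force: [1.0, 5.2, -3.0]
finger_gap: 0.0234
```

```bash
python3 -c "
from h import *
s,R=st()"
```

```text
t 24.9 tcp [0.55137 0.16919 0.05198] yaw 64.93 tilt [-3.e-04  3.e-04 -1.e+00] F [ 0.96  5.16 -3.01] M [ 1.093 -0.049  0.2  ] gap 0.0234
```

Emit:
{"name": "arm_command", "arguments": {"motion": [{"x": 0, "y": 0, "z": 0, "rx": 0, "ry": 0, "rz": 1, "hand": 1}, {"x": 0, "y": 0, "z": 0, "rx": 0, "ry": 0, "rz": 2, "hand": 1}]}}

```text
clock: 25.15
tcp_pos: [0.5514, 0.1692, 0.052]
orientation: [-0.0, 0.853, 0.522, -0.0]
wrist_force: [0.9, 5.6, -4.2]
finger_gap: 0.0233
```

```bash
python3 -c "
from h import *
s,R=st()"
```

```text
t 25.15 tcp [0.55137 0.16915 0.05198] yaw 62.9 tilt [-3.e-04  4.e-04 -1.e+00] F [ 0.91  5.56 -4.22] M [ 1.228 -0.122  0.23 ] gap 0.0233
```

Emit:
{"name": "arm_command", "arguments": {"motion": [{"x": 0, "y": 0, "z": 0, "rx": 0, "ry": 0, "rz": 1, "hand": 1}, {"x": 0, "y": 0, "z": 0, "rx": 0, "ry": 0, "rz": 2, "hand": 1}]}}

```text
clock: 25.4
tcp_pos: [0.5514, 0.1692, 0.052]
orientation: [-0.0, 0.862, 0.507, 0.0]
wrist_force: [1.4, 5.2, -3.9]
finger_gap: 0.0236
```

```bash
python3 -c "
from h import *
s,R=st()"
```

```text
t 25.4 tcp [0.55141 0.16918 0.05201] yaw 60.9 tilt [-2.e-04  4.e-04 -1.e+00] F [ 1.36  5.16 -3.89] M [ 1.213 -0.08   0.197] gap 0.0236
```

Emit:
{"name": "arm_command", "arguments": {"motion": [{"x": 0, "y": 0, "z": 0, "rx": 0, "ry": 0, "rz": 1, "hand": 1}, {"x": 0, "y": 0, "z": 0, "rx": 0, "ry": 0, "rz": 2, "hand": 1}]}}

```text
clock: 25.65
tcp_pos: [0.5514, 0.1691, 0.052]
orientation: [-0.0, 0.871, 0.492, -0.0]
wrist_force: [0.5, 5.0, -3.4]
finger_gap: 0.0235
```

```bash
python3 -c "
from h import *
s,R=st()"
```

```text
t 25.65 tcp [0.55141 0.16914 0.05196] yaw 58.9 tilt [-3.e-04  4.e-04 -1.e+00] F [ 0.51  5.02 -3.42] M [ 1.178 -0.071  0.228] gap 0.0235
```

Emit:
{"name": "arm_command", "arguments": {"motion": [{"x": 0, "y": 0, "z": 0, "rx": 0, "ry": 0, "rz": 1, "hand": 1}, {"x": 0, "y": 0, "z": 0, "rx": 0, "ry": 0, "rz": 2, "hand": 1}]}}

```text
clock: 25.9
tcp_pos: [0.5515, 0.1691, 0.052]
orientation: [-0.0, 0.879, 0.476, 0.0]
wrist_force: [-0.6, 5.0, -3.6]
finger_gap: 0.0236
```

```bash
python3 -c "
from h import *
s,R=st()"
```

```text
t 25.9 tcp [0.55146 0.16915 0.052  ] yaw 56.9 tilt [-2.e-04  4.e-04 -1.e+00] F [-0.63  5.04 -3.56] M [ 1.2   -0.114  0.177] gap 0.0236
```

Emit:
{"name": "arm_command", "arguments": {"motion": [{"x": 0, "y": 0, "z": 0, "rx": 0, "ry": 0, "rz": 1, "hand": 1}, {"x": 0, "y": 0, "z": 0, "rx": 0, "ry": 0, "rz": 2, "hand": 1}]}}

```text
clock: 26.15
tcp_pos: [0.5515, 0.1691, 0.052]
orientation: [-0.0, 0.887, 0.461, 0.0]
wrist_force: [1.6, 4.8, -4.1]
finger_gap: 0.0232
```

```bash
python3 -c "
from h import *
s,R=st()"
```

```text
t 26.15 tcp [0.55146 0.16911 0.05198] yaw 54.9 tilt [-2.e-04  3.e-04 -1.e+00] F [ 1.6   4.82 -4.12] M [ 1.161 -0.181  0.246] gap 0.0232
```

Emit:
{"name": "arm_command", "arguments": {"motion": [{"x": 0, "y": 0, "z": 0, "rx": 0, "ry": 0, "rz": 1, "hand": 1}, {"x": 0, "y": 0, "z": 0, "rx": 0, "ry": 0, "rz": 2, "hand": 1}]}}

```text
clock: 26.4
tcp_pos: [0.5515, 0.1691, 0.052]
orientation: [-0.0, 0.895, 0.445, 0.0]
wrist_force: [0.9, 5.7, -4.0]
finger_gap: 0.0233
```

```bash
python3 -c "
from h import *
s,R=st()"
```

```text
t 26.4 tcp [0.55148 0.1691  0.05199] yaw 52.9 tilt [-1.e-04  3.e-04 -1.e+00] F [ 0.88  5.72 -3.97] M [ 1.165 -0.122  0.173] gap 0.0233
```

Emit:
{"name": "arm_command", "arguments": {"motion": [{"x": 0, "y": 0, "z": 0, "rx": 0, "ry": 0, "rz": 1, "hand": 1}, {"x": 0, "y": 0, "z": 0, "rx": 0, "ry": 0, "rz": 2, "hand": 1}]}}

```text
clock: 26.65
tcp_pos: [0.5515, 0.1691, 0.052]
orientation: [-0.0, 0.903, 0.43, 0.0]
wrist_force: [0.6, 4.2, -3.6]
finger_gap: 0.0232
```

```bash
python3 -c "
from h import *
s,R=st()"
```

```text
t 26.65 tcp [0.55149 0.1691  0.05197] yaw 50.9 tilt [-1.e-04  3.e-04 -1.e+00] F [ 0.57  4.24 -3.63] M [ 1.204 -0.149  0.19 ] gap 0.0232
```

Emit:
{"name": "arm_command", "arguments": {"motion": [{"x": 0, "y": 0, "z": 0, "rx": 0, "ry": 0, "rz": 1, "hand": 1}, {"x": 0, "y": 0, "z": 0, "rx": 0, "ry": 0, "rz": 2, "hand": 1}]}}

```text
clock: 26.9
tcp_pos: [0.5515, 0.1691, 0.052]
orientation: [-0.0, 0.91, 0.414, 0.0]
wrist_force: [0.8, 4.7, -4.3]
finger_gap: 0.0234
```

```bash
python3 -c "
from h import *
s,R=st()"
```

```text
t 26.9 tcp [0.55154 0.1691  0.052  ] yaw 48.9 tilt [-0.e+00  3.e-04 -1.e+00] F [ 0.77  4.69 -4.3 ] M [ 1.189 -0.185  0.248] gap 0.0234
```

Emit:
{"name": "arm_command", "arguments": {"motion": [{"x": 0, "y": 0, "z": 0, "rx": 0, "ry": 0, "rz": 1, "hand": 1}, {"x": 0, "y": 0, "z": 0, "rx": 0, "ry": 0, "rz": 2, "hand": 1}]}}

```text
clock: 27.15
tcp_pos: [0.5516, 0.1691, 0.052]
orientation: [-0.0, 0.917, 0.398, 0.0]
wrist_force: [0.5, 5.0, -4.6]
finger_gap: 0.0235
```

```bash
python3 -c "
from h import *
s,R=st()"
```

```text
t 27.15 tcp [0.55155 0.16908 0.05198] yaw 46.89 tilt [-0.e+00  2.e-04 -1.e+00] F [ 0.52  4.99 -4.55] M [ 1.146 -0.149  0.224] gap 0.0235
```

Emit:
{"name": "arm_command", "arguments": {"motion": [{"x": 0, "y": 0, "z": 0, "rx": 0, "ry": 0, "rz": 1, "hand": 1}, {"x": 0, "y": 0, "z": 0, "rx": 0, "ry": 0, "rz": 2, "hand": 1}]}}

```text
clock: 27.4
tcp_pos: [0.5516, 0.1691, 0.052]
orientation: [-0.0, 0.924, 0.382, 0.0]
wrist_force: [-0.1, 4.0, -4.5]
finger_gap: 0.0234
```

```bash
python3 -c "
from h import *
s,R=st()"
```

```text
t 27.4 tcp [0.55157 0.16907 0.052  ] yaw 44.89 tilt [ 1.e-04  2.e-04 -1.e+00] F [-0.15  3.98 -4.54] M [ 1.217 -0.22   0.227] gap 0.0234
```

Emit:
{"name": "arm_command", "arguments": {"motion": [{"x": 0, "y": 0, "z": 0, "rx": 0, "ry": 0, "rz": 1, "hand": 1}, {"x": 0, "y": 0, "z": 0, "rx": 0, "ry": 0, "rz": 2, "hand": 1}]}}

```text
clock: 27.65
tcp_pos: [0.5516, 0.1691, 0.052]
orientation: [-0.0, 0.931, 0.366, 0.0]
wrist_force: [0.8, 5.1, -3.8]
finger_gap: 0.0234
```

```bash
python3 -c "
from h import *
s,R=st()"
```

```text
t 27.65 tcp [0.5516  0.16906 0.05198] yaw 42.89 tilt [ 1.e-04  2.e-04 -1.e+00] F [ 0.82  5.13 -3.81] M [ 1.214 -0.188  0.243] gap 0.0234
```

Emit:
{"name": "arm_command", "arguments": {"motion": [{"x": 0, "y": 0, "z": 0, "rx": 0, "ry": 0, "rz": 1, "hand": 1}, {"x": 0, "y": 0, "z": 0, "rx": 0, "ry": 0, "rz": 2, "hand": 1}]}}

```text
clock: 27.9
tcp_pos: [0.5516, 0.169, 0.052]
orientation: [-0.0, 0.937, 0.349, 0.0]
wrist_force: [0.9, 5.2, -6.1]
finger_gap: 0.023
```

```bash
python3 -c "
from h import *
s,R=st()"
```

```text
t 27.9 tcp [0.55163 0.16901 0.05201] yaw 40.89 tilt [ 1.e-04  2.e-04 -1.e+00] F [ 0.93  5.24 -6.12] M [ 1.164 -0.267  0.247] gap 0.023
```

Emit:
{"name": "arm_command", "arguments": {"motion": [{"x": 0, "y": 0, "z": 0, "rx": 0, "ry": 0, "rz": 1, "hand": 1}, {"x": 0, "y": 0, "z": 0, "rx": 0, "ry": 0, "rz": 2, "hand": 1}]}}

```text
clock: 28.15
tcp_pos: [0.5516, 0.169, 0.052]
orientation: [-0.0, 0.943, 0.333, 0.0]
wrist_force: [1.5, 5.1, -4.8]
finger_gap: 0.0237
```

```bash
python3 -c "
from h import *
s,R=st()"
```

```text
t 28.15 tcp [0.5516  0.16902 0.05198] yaw 38.89 tilt [ 1.e-04  1.e-04 -1.e+00] F [ 1.54  5.14 -4.79] M [ 1.175 -0.293  0.182] gap 0.0237
```

Emit:
{"name": "arm_command", "arguments": {"motion": [{"x": 0, "y": 0, "z": 0, "rx": 0, "ry": 0, "rz": 1, "hand": 1}, {"x": 0, "y": 0, "z": 0, "rx": 0, "ry": 0, "rz": 2, "hand": 1}]}}

```text
clock: 28.4
tcp_pos: [0.5516, 0.169, 0.052]
orientation: [-0.0, 0.949, 0.316, 0.0]
wrist_force: [0.9, 4.5, -5.1]
finger_gap: 0.0232
```

```bash
python3 -c "
from h import *
s,R=st()"
```

```text
t 28.4 tcp [0.55163 0.169   0.05199] yaw 36.89 tilt [ 1.e-04  1.e-04 -1.e+00] F [ 0.88  4.52 -5.09] M [ 1.157 -0.282  0.161] gap 0.0232
```

Emit:
{"name": "arm_command", "arguments": {"motion": [{"x": 0, "y": 0, "z": 0, "rx": 0, "ry": 0, "rz": 1, "hand": 1}, {"x": 0, "y": 0, "z": 0, "rx": 0, "ry": 0, "rz": 2, "hand": 1}]}}

```text
clock: 28.65
tcp_pos: [0.5516, 0.169, 0.052]
orientation: [-0.0, 0.954, 0.3, 0.0]
wrist_force: [1.0, 3.9, -4.5]
finger_gap: 0.0232
```

```bash
python3 -c "
from h import *
s,R=st(); print(s['tau'][5],s['joint_pos'][5])"
```

```text
t 28.65 tcp [0.55164 0.16898 0.05197] yaw 34.88 tilt [ 1.e-04  1.e-04 -1.e+00] F [ 1.02  3.91 -4.46] M [ 1.154 -0.259  0.237] gap 0.0232
0.07543983170762658 2.6908848557712988
```

Emit:
{"name": "arm_command", "arguments": {"motion": [{"x": 0, "y": 0, "z": 0, "rx": 0, "ry": 0, "rz": 1, "hand": 1}, {"x": 0, "y": 0, "z": 0, "rx": 0, "ry": 0, "rz": 2, "hand": 1}]}}

```text
clock: 28.9
tcp_pos: [0.5516, 0.169, 0.052]
orientation: [0.0, 0.959, 0.283, 0.0]
wrist_force: [2.0, 5.5, -5.6]
finger_gap: 0.0231
```

```bash
python3 -c "
from h import *
s,R=st(); print(s['tau'][5],s['joint_pos'][5])"
```

```text
t 28.9 tcp [0.55164 0.16899 0.052  ] yaw 32.88 tilt [ 2.e-04 -0.e+00 -1.e+00] F [ 2.01  5.54 -5.56] M [ 1.154 -0.346  0.254] gap 0.0231
0.0742765492759645 2.7258471451761284
```

Emit:
{"name": "arm_command", "arguments": {"motion": [{"x": 0, "y": 0, "z": 0, "rx": 0, "ry": 0, "rz": 1, "hand": 1}, {"x": 0, "y": 0, "z": 0, "rx": 0, "ry": 0, "rz": 2, "hand": 1}]}}

```text
clock: 29.15
tcp_pos: [0.5517, 0.1689, 0.052]
orientation: [0.0, 0.964, 0.266, 0.0]
wrist_force: [0.9, 5.3, -5.2]
finger_gap: 0.0235
```

```bash
python3 -c "
from h import *
s,R=st(); print(s['tau'][5],s['joint_pos'][5])"
```

```text
t 29.15 tcp [0.55166 0.16894 0.05199] yaw 30.88 tilt [ 1.e-04 -1.e-04 -1.e+00] F [ 0.95  5.33 -5.24] M [ 1.179 -0.368  0.211] gap 0.0235
0.07394737796857953 2.7607812767735465
```

Emit:
{"name": "arm_command", "arguments": {"motion": [{"x": 0, "y": 0, "z": 0, "rx": 0, "ry": 0, "rz": 1, "hand": 1}, {"x": 0, "y": 0, "z": 0, "rx": 0, "ry": 0, "rz": 2, "hand": 1}]}}

```text
clock: 29.4
tcp_pos: [0.5517, 0.1689, 0.052]
orientation: [0.0, 0.968, 0.249, 0.0]
wrist_force: [1.8, 5.1, -6.1]
finger_gap: 0.0233
```

```bash
python3 -c "
from h import *
s,R=st(); print(s['tau'][5],s['joint_pos'][5])
p=shot('wrist','w12',1.5,1.0)
p=shot('top','t12',1.5,1.0)
C=cloud(p)
d=np.hypot(C[...,0]-.609,C[...,1]-.2805)
m=(d<.011)&(C[...,2]>.035); r=(d>.04)&(d<.06)&(abs(C[...,2]-.04)<.006)
print(m.sum(),C[m][:,2].mean()-np.median(C[r][:,2]))
p=dict(np.load('top0.npz')); C=cloud(p)
d=np.hypot(C[...,0]-.609,C[...,1]-.2805)
m=(d<.011)&(C[...,2]>.035); r=(d>.04)&(d<.06)&(abs(C[...,2]-.04)<.006)
print(m.sum(),C[m][:,2].mean()-np.median(C[r][:,2]))
"
```

```text
t 29.4 tcp [0.55168 0.16893 0.052  ] yaw 28.88 tilt [ 2.e-04 -1.e-04 -1.e+00] F [ 1.84  5.08 -6.06] M [ 1.091 -0.391  0.218] gap 0.0233
0.0738880829885602 2.7956321308659766
0 nan
54 0.006076431501129659<string>:9: RuntimeWarning: Mean of empty slice.
  ret = ret.dtype.type(ret / rcount)
  return _methods._mean(a, axis=axis, dtype=dtype,
```

View pics/w12.png

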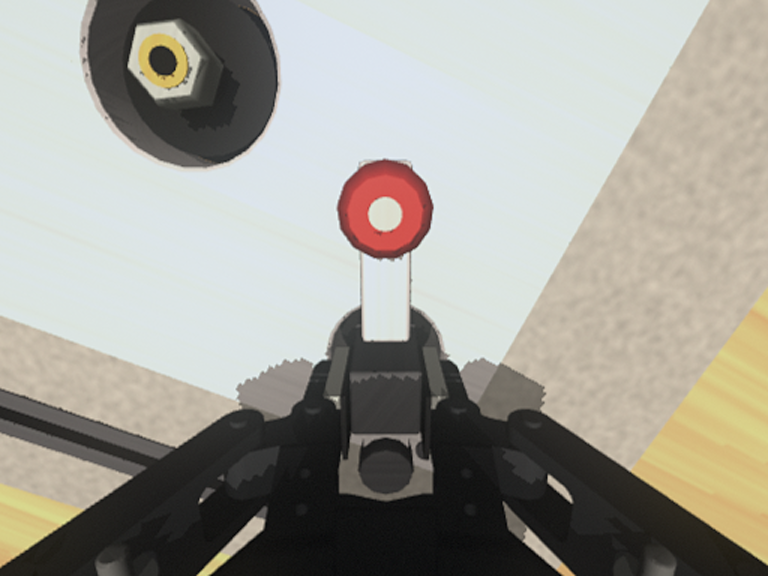

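Crank still aligned in the hand; collet visible at (162,60). Checking its height.

Run:
```python
from col import *
col("w12",163/1.5,60/1.5,13,65,120)
```

```text
w12 17800 521 [11.37 11.93 12.31 12.68 13.31] 12.325939504184463
```

Emit:
{"name": "arm_command", "arguments": {"motion": [{"x": 0, "y": 0, "z": 0, "rx": 0, "ry": 0, "rz": 1, "hand": 1}, {"x": 0, "y": 0, "z": 0, "rx": 0, "ry": 0, "rz": 2, "hand": 1}]}}

```text
clock: 29.75
tcp_pos: [0.5517, 0.1689, 0.052]
orientation: [0.0, 0.973, 0.232, 0.0]
wrist_force: [1.7, 4.9, -5.6]
finger_gap: 0.0234
```

```bash
python3 -c "
from h import *
s,R=st(); print(s['tau'][5],s['joint_pos'][5])"
```

```text
t 29.75 tcp [0.55169 0.16891 0.05201] yaw 26.88 tilt [ 3.e-04 -2.e-04 -1.e+00] F [ 1.67  4.94 -5.57] M [ 1.138 -0.462  0.189] gap 0.0234
0.07311991648748517 2.8305983968889254
```

Emit:
{"name": "arm_command", "arguments": {"motion": [{"x": 0, "y": 0, "z": 0, "rx": 0, "ry": 0, "rz": 1, "hand": 1}, {"x": 0, "y": 0, "z": 0, "rx": 0, "ry": 0, "rz": 2, "hand": 1}]}}

```text
clock: 30.0
tcp_pos: [0.5517, 0.1689, 0.052]
orientation: [0.0, 0.977, 0.215, 0.0]
wrist_force: [2.7, 4.4, -7.3]
finger_gap: 0.0231
```

```bash
python3 -c "
from h import *
s,R=st(); print(s['tau'][5],s['joint_pos'][5])"
```

```text
t 30.0 tcp [0.5517  0.16891 0.05201] yaw 24.87 tilt [ 3.e-04 -2.e-04 -1.e+00] F [ 2.66  4.4  -7.28] M [ 1.121 -0.517  0.26 ] gap 0.0231
0.07440088782459497 2.8655815783341816
```

Emit:
{"name": "arm_command", "arguments": {"motion": [{"x": 0, "y": 0, "z": 0.2, "rx": 0, "ry": 0, "rz": 1, "hand": 1}, {"x": 0, "y": 0, "z": 0.3, "rx": 0, "ry": 0, "rz": 2, "hand": 1}]}}

```text
clock: 30.25
tcp_pos: [0.5517, 0.1689, 0.052]
orientation: [0.0, 0.98, 0.198, 0.0]
wrist_force: [1.7, 4.0, -4.6]
finger_gap: 0.0232
```

```bash
python3 -c "
from h import *
s,R=st(); print(s['tau'][5],s['joint_pos'][5])"
```

```text
t 30.25 tcp [0.55173 0.16887 0.05198] yaw 22.87 tilt [ 4.e-04 -2.e-04 -1.e+00] F [ 1.65  4.03 -4.58] M [ 0.971 -0.394  0.265] gap 0.0232
0.07461005821824074 2.900488157568018
```

Emit:
{"name": "arm_command", "arguments": {"motion": [{"x": 0, "y": 0, "z": 0, "rx": 0, "ry": 0, "rz": 1, "hand": 1}, {"x": 0, "y": 0, "z": 0, "rx": 0, "ry": 0, "rz": 2, "hand": 1}]}}

```text
clock: 30.5
tcp_pos: [0.5517, 0.1689, 0.052]
orientation: [0.0, 0.983, 0.181, 0.0]
wrist_force: [2.4, 4.5, -4.5]
finger_gap: 0.0234
```

```bash
python3 -c "
from h import *
s,R=st(); print(s['tau'][5],s['joint_pos'][5])"
```

```text
t 30.5 tcp [0.55173 0.16886 0.05197] yaw 20.87 tilt [ 5.e-04 -3.e-04 -1.e+00] F [ 2.41  4.54 -4.51] M [ 0.951 -0.471  0.265] gap 0.0234
0.07523455191403627 2.935428782808521
```

Emit:
{"name": "arm_command", "arguments": {"motion": [{"x": 0, "y": 0, "z": 0, "rx": 0, "ry": 0, "rz": 1, "hand": 1}, {"x": 0, "y": 0, "z": 0, "rx": 0, "ry": 0, "rz": 2, "hand": 1}]}}

```text
clock: 30.75
tcp_pos: [0.5517, 0.1689, 0.052]
orientation: [0.0, 0.986, 0.164, 0.0]
wrist_force: [2.7, 3.8, -5.1]
finger_gap: 0.0233
```

```bash
python3 -c "
from h import *
s,R=st(); print(s['tau'][5],s['joint_pos'][5])"
```

```text
t 30.75 tcp [0.55174 0.16886 0.05199] yaw 18.87 tilt [ 5.e-04 -3.e-04 -1.e+00] F [ 2.68  3.77 -5.06] M [ 0.75  -0.522  0.206] gap 0.0233
0.07540065329521894 2.9703559950446206
```

Emit:
{"name": "arm_command", "arguments": {"motion": [{"x": 0, "y": 0, "z": 0, "rx": 0, "ry": 0, "rz": 1, "hand": 1}, {"x": 0, "y": 0, "z": 0, "rx": 0, "ry": 0, "rz": 2, "hand": 1}]}}

```text
clock: 31.0
tcp_pos: [0.5517, 0.1688, 0.052]
orientation: [0.0, 0.989, 0.147, 0.0]
wrist_force: [2.4, 3.7, -4.2]
finger_gap: 0.0234
```

```bash
python3 -c "
from h import *
s,R=st(); print(s['tau'][5],s['joint_pos'][5])"
```

```text
t 31.0 tcp [0.55174 0.16884 0.05199] yaw 16.87 tilt [ 5.e-04 -3.e-04 -1.e+00] F [ 2.44  3.72 -4.18] M [ 0.731 -0.626  0.186] gap 0.0234
0.07568025263026357 3.005196709472887
```

Emit:
{"name": "arm_command", "arguments": {"motion": [{"x": 0, "y": 0, "z": 0, "rx": 0, "ry": 0, "rz": 1, "hand": 1}, {"x": 0, "y": 0, "z": 0, "rx": 0, "ry": 0, "rz": 2, "hand": 1}]}}

```text
clock: 31.25
tcp_pos: [0.5517, 0.1688, 0.052]
orientation: [0.0, 0.992, 0.129, 0.0]
wrist_force: [3.1, 3.3, -3.9]
finger_gap: 0.0233
```

```bash
python3 -c "
from h import *
s,R=st(); print(s['tau'][5],s['joint_pos'][5])"
```

```text
t 31.25 tcp [0.55172 0.16883 0.05199] yaw 14.87 tilt [ 4.e-04 -3.e-04 -1.e+00] F [ 3.12  3.34 -3.92] M [ 0.658 -0.702  0.198] gap 0.0233
0.07602621568366885 3.040130487858689
```

Emit:
{"name": "arm_command", "arguments": {"motion": [{"x": 0, "y": 0, "z": 0, "rx": 0, "ry": 0, "rz": 1, "hand": 1}, {"x": 0, "y": 0, "z": 0, "rx": 0, "ry": 0, "rz": 2, "hand": 1}]}}

```text
clock: 31.5
tcp_pos: [0.5517, 0.1688, 0.052]
orientation: [0.0, 0.994, 0.112, 0.0]
wrist_force: [3.7, 2.6, -3.4]
finger_gap: 0.0234
```

```bash
python3 -c "
from h import *
s,R=st(); print(s['tau'][5],s['joint_pos'][5])"
```

```text
t 31.5 tcp [0.55175 0.16881 0.05198] yaw 12.87 tilt [ 5.e-04 -4.e-04 -1.e+00] F [ 3.66  2.57 -3.43] M [ 0.588 -0.768  0.165] gap 0.0234
0.07635873975232244 3.0750372895170233
```

Emit:
{"name": "arm_command", "arguments": {"motion": [{"x": 0, "y": 0, "z": 0, "rx": 0, "ry": 0, "rz": 0, "hand": -1}, {"x": 0, "y": 0, "z": 0, "rx": 0, "ry": 0, "rz": 0, "hand": -1}, {"x": 0, "y": 0, "z": 0, "rx": 0, "ry": 0, "rz": 0, "hand": -1}, {"x": -0.4, "y": 0, "z": -30, "rx": 0, "ry": 0, "rz": 0, "hand": -1}, {"x": -0.4, "y": 0, "z": -64, "rx": 0, "ry": 0, "rz": -10, "hand": -1}, {"x": -0.4, "y": 0, "z": -64, "rx": 0, "ry": 0, "rz": -20, "hand": -1}, {"x": -0.4, "y": 0, "z": -64, "rx": 0, "ry": 0, "rz": -30, "hand": -1}, {"x": -0.4, "y": 0, "z": -64, "rx": 0, "ry": 0, "rz": -40, "hand": -1}, {"x": -0.4, "y": 0, "z": -64, "rx": 0, "ry": 0, "rz": -50, "hand": -1}, {"x": -0.4, "y": 0, "z": -64, "rx": 0, "ry": 0, "rz": -60, "hand": -1}]}}

```text
clock: 32.75
tcp_pos: [0.5509, 0.1687, 0.1159]
orientation: [0.0, 0.802, 0.597, -0.0]
wrist_force: [-0.6, -0.9, 0.0]
finger_gap: 0.0857
```

Run:
```python
from h import *
s,R=st(); print(s["joint_pos"].round(3))
p=shot("wrist","w13",1.5,1.0)
```

```text
t 32.75 tcp [0.55088 0.16869 0.11592] yaw 73.26 tilt [-3.e-04 -4.e-04 -1.e+00] F [-0.57 -0.92  0.  ] M [0.043 0.023 0.021] gap 0.0857
[ 0.158  0.374 -0.157  1.041 -0.     2.021]
```

View pics/w13.png

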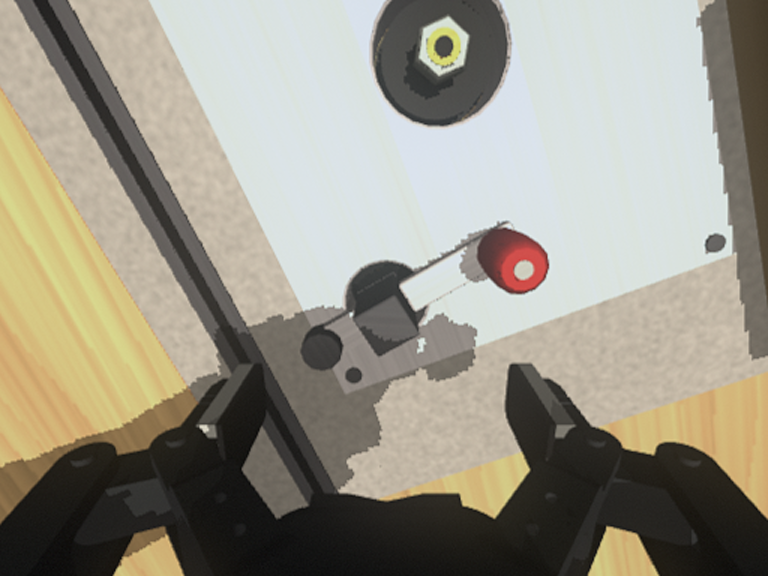

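Emit:
{"name": "arm_command", "arguments": {"motion": [{"x": 0, "y": 0, "z": 0, "rx": 0, "ry": 0, "rz": -10.5, "hand": -1}, {"x": 0, "y": 0, "z": 0, "rx": 0, "ry": 0, "rz": -21, "hand": -1}, {"x": 0, "y": 0, "z": 0, "rx": 0, "ry": 0, "rz": -31.5, "hand": -1}, {"x": 0, "y": 0, "z": 0, "rx": 0, "ry": 0, "rz": -42, "hand": -1}, {"x": 0, "y": 0, "z": 0, "rx": 0, "ry": 0, "rz": -52.5, "hand": -1}, {"x": 0, "y": 0, "z": 0, "rx": 0, "ry": 0, "rz": -63, "hand": -1}, {"x": 0, "y": 0, "z": 0, "rx": 0, "ry": 0, "rz": -73.5, "hand": -1}, {"x": 0, "y": 0, "z": 0, "rx": 0, "ry": 0, "rz": -84, "hand": -1}, {"x": 0, "y": 0, "z": 0, "rx": 0, "ry": 0, "rz": -94.5, "hand": -1}, {"x": 0, "y": 0, "z": 0, "rx": 0, "ry": 0, "rz": -105, "hand": -1}]}}

```text
clock: 34.05
tcp_pos: [0.5509, 0.1687, 0.1159]
orientation: [-0.0, 0.016, 1.0, -0.0]
wrist_force: [0.3, -0.1, 0.6]
finger_gap: 0.0856
```

Emit:
{"name": "arm_command", "arguments": {"motion": [{"x": 0, "y": 0, "z": 0, "rx": 0, "ry": 0, "rz": -9, "hand": -1}, {"x": 0, "y": 0, "z": 0, "rx": 0, "ry": 0, "rz": -14.5, "hand": -1}, {"x": 0, "y": 0, "z": 0, "rx": 0, "ry": 0, "rz": -14.5, "hand": -1}, {"x": 0, "y": 0, "z": 0, "rx": 0, "ry": 0, "rz": -14.5, "hand": -1}]}}

```text
clock: 34.55
tcp_pos: [0.5511, 0.1688, 0.1159]
orientation: [-0.0, -0.107, 0.994, -0.0]
wrist_force: [0.5, 0.5, 0.4]
finger_gap: 0.0855
```

Run:
```python
from h import *
s,R=st(); print(s["joint_pos"].round(3))
e=np.array([.5514,.1686,.052])-s["tcp_pos"]; print("err tool mm",(R.T@e*1000).round(2))
p=shot("wrist","w14",1.5,1.0)
from col import *
col("w13",443/1.5,45/1.5,9,45,80)
```

```text
t 34.55 tcp [0.55106 0.16879 0.11589] yaw -167.71 tilt [-1.e-04 -2.e-04 -1.e+00] F [0.51 0.53 0.41] M [ 0.008 -0.055  0.035] gap 0.0855
[ 0.158  0.374 -0.157  1.04  -0.    -0.056]
err tool mm [-0.3  -0.25 63.89]
w13 8009 251 [11.54 12.19 12.55 12.93 13.38] 12.522713680006426
```

View pics/w14.png

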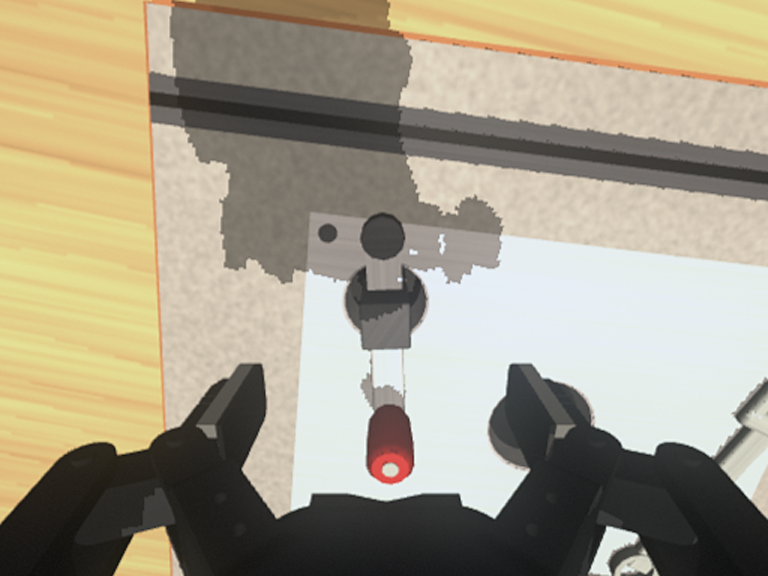

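Emit:
{"name": "arm_command", "arguments": {"motion": [{"x": -0.3, "y": -0.2, "z": 30, "rx": 0, "ry": 0, "rz": 0, "hand": -1}, {"x": -0.3, "y": -0.2, "z": 55, "rx": 0, "ry": 0, "rz": 0, "hand": -1}, {"x": -0.3, "y": -0.2, "z": 63.5, "rx": 0, "ry": 0, "rz": 0, "hand": -1}, {"x": -0.3, "y": -0.2, "z": 63.5, "rx": 0, "ry": 0, "rz": 0, "hand": 1}, {"x": -0.3, "y": -0.2, "z": 63.5, "rx": 0, "ry": 0, "rz": 0, "hand": 1}, {"x": -0.3, "y": -0.2, "z": 63.5, "rx": 0, "ry": 0, "rz": 0, "hand": 1}, {"x": -0.3, "y": -0.2, "z": 63.5, "rx": 0, "ry": 0, "rz": 0, "hand": 1}, {"x": -0.3, "y": -0.2, "z": 63.5, "rx": 0, "ry": 0, "rz": 0, "hand": 1}], "force": 20}}

```text
clock: 35.6
tcp_pos: [0.5522, 0.1689, 0.0534]
orientation: [0.001, -0.108, 0.994, 0.0]
wrist_force: [-0.7, -0.3, 5.3]
finger_gap: 0.0239
```

Run:
```python
from h import *
s,R=st(); print(s["joint_pos"].round(3))
```

```text
t 35.6 tcp [0.5522  0.16891 0.05336] yaw -167.55 tilt [ 1.8e-03  2.0e-04 -1.0e+00] F [-0.75 -0.34  5.32] M [0.039 0.115 0.088] gap 0.0239
[ 0.158  0.429 -0.241  0.899 -0.    -0.059]
```

Emit:
{"name": "arm_command", "arguments": {"motion": [{"x": 0, "y": 0, "z": -0.2, "rx": 0, "ry": 0, "rz": 1, "hand": 1}, {"x": 0, "y": 0, "z": -0.2, "rx": 0, "ry": 0, "rz": 2, "hand": 1}]}}

```text
clock: 35.85
tcp_pos: [0.5522, 0.1689, 0.0534]
orientation: [0.001, -0.091, 0.996, 0.0]
wrist_force: [-0.2, 0.3, 6.2]
finger_gap: 0.024
```

```bash
python3 -c "
from h import *
s,R=st(); print(s['tau'][5],s['joint_pos'][5])"
```

```text
t 35.85 tcp [0.55219 0.16889 0.05336] yaw -169.6 tilt [ 1.7e-03  2.0e-04 -1.0e+00] F [-0.2   0.32  6.18] M [0.059 0.075 0.213] gap 0.024
0.07377188187092543 -0.023675462139630725
```

Emit:
{"name": "arm_command", "arguments": {"motion": [{"x": 0, "y": 0, "z": -0.2, "rx": 0, "ry": 0, "rz": 1, "hand": 1}, {"x": 0, "y": 0, "z": -0.2, "rx": 0, "ry": 0, "rz": 2, "hand": 1}]}}

```text
clock: 36.1
tcp_pos: [0.5522, 0.1688, 0.0533]
orientation: [0.001, -0.073, 0.997, -0.0]
wrist_force: [0.2, 0.9, 6.3]
finger_gap: 0.024
```

```bash
python3 -c "
from h import *
s,R=st(); print(s['tau'][5],s['joint_pos'][5])"
```

```text
t 36.1 tcp [0.55216 0.16884 0.05335] yaw -171.61 tilt [ 1.5e-03  1.0e-04 -1.0e+00] F [0.21 0.95 6.33] M [ 0.091 -0.035  0.21 ] gap 0.024
0.07517098914831877 0.01133954044336412
```

Emit:
{"name": "arm_command", "arguments": {"motion": [{"x": 0, "y": 0, "z": -0.2, "rx": 0, "ry": 0, "rz": 1, "hand": 1}, {"x": 0, "y": 0, "z": -0.2, "rx": 0, "ry": 0, "rz": 2, "hand": 1}]}}

```text
clock: 36.35
tcp_pos: [0.5522, 0.1688, 0.0534]
orientation: [0.001, -0.056, 0.998, -0.0]
wrist_force: [1.5, 0.5, 5.0]
finger_gap: 0.0238
```

```bash
python3 -c "
from h import *
s,R=st(); print(s['tau'][5],s['joint_pos'][5])"
```

```text
t 36.35 tcp [0.55215 0.16881 0.05339] yaw -173.62 tilt [ 1.4e-03  1.0e-04 -1.0e+00] F [1.53 0.52 4.95] M [ 0.093 -0.21   0.173] gap 0.0238
0.07447494892403483 0.046405862699403215
```

Emit:
{"name": "arm_command", "arguments": {"motion": [{"x": 0, "y": 0, "z": -0.2, "rx": 0, "ry": 0, "rz": 1, "hand": 1}, {"x": 0, "y": 0, "z": -0.2, "rx": 0, "ry": 0, "rz": 2, "hand": 1}]}}

```text
clock: 36.6
tcp_pos: [0.5521, 0.1688, 0.0534]
orientation: [0.001, -0.038, 0.999, 0.0]
wrist_force: [2.0, 1.0, 4.9]
finger_gap: 0.0237
```

```bash
python3 -c "
from h import *
s,R=st(); print(s['tau'][5],s['joint_pos'][5])"
```

```text
t 36.6 tcp [0.55205 0.16878 0.05339] yaw -175.63 tilt [ 1.2e-03  1.0e-04 -1.0e+00] F [1.95 1.03 4.89] M [ 0.007 -0.456  0.273] gap 0.0237
0.07650364190340042 0.0813969918827454
```

Emit:
{"name": "arm_command", "arguments": {"motion": [{"x": 0, "y": 0, "z": 0, "rx": 0, "ry": 0, "rz": 1, "hand": 1}, {"x": 0, "y": 0, "z": 0, "rx": 0, "ry": 0, "rz": 2, "hand": 1}]}}

```text
clock: 36.85
tcp_pos: [0.552, 0.1688, 0.0534]
orientation: [0.001, -0.021, 1.0, -0.0]
wrist_force: [3.0, -0.2, 5.6]
finger_gap: 0.0239
```

```bash
python3 -c "
from h import *
s,R=st(); print(s['tau'][5],s['joint_pos'][5])
p=shot('wrist','w15',1.5,1.0)"
```

```text
t 36.85 tcp [0.552   0.16875 0.05335] yaw -177.63 tilt [ 0.001 -0.    -1.   ] F [ 2.95 -0.2   5.64] M [ 0.017 -0.568  0.22 ] gap 0.0239
0.07687020348384976 0.11636707722845052
```

View pics/w15.png

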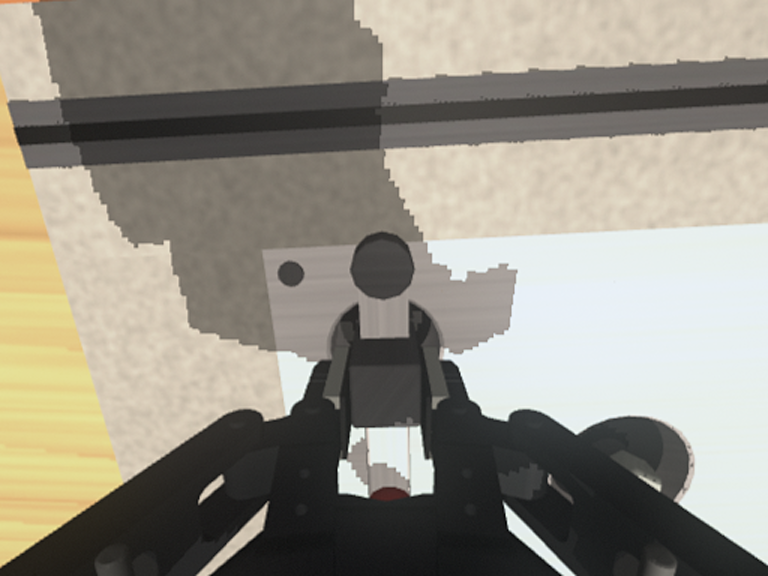

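Emit:
{"name": "arm_command", "arguments": {"motion": [{"x": 0, "y": 0, "z": 0, "rx": 0, "ry": 0, "rz": 1, "hand": 1}, {"x": 0, "y": 0, "z": 0, "rx": 0, "ry": 0, "rz": 2, "hand": 1}], "force": 25}}

```text
clock: 37.15
tcp_pos: [0.552, 0.1687, 0.0534]
orientation: [0.001, -0.003, 1.0, -0.0]
wrist_force: [4.3, 0.2, 4.7]
finger_gap: 0.0239
```

```bash
python3 -c "
from h import *
s,R=st(); print(s['tau'][5],s['joint_pos'][5])"
```

```text
t 37.15 tcp [0.55198 0.16874 0.05338] yaw -179.63 tilt [ 1.e-03 -1.e-04 -1.e+00] F [4.27 0.19 4.69] M [ 0.007 -0.848  0.273] gap 0.0239
0.07492336677387357 0.1512726250591166
```

Emit:
{"name": "arm_command", "arguments": {"motion": [{"x": -0.1, "y": 0, "z": 0, "rx": 0, "ry": 0, "rz": 1, "hand": 1}, {"x": -0.2, "y": 0, "z": 0, "rx": 0, "ry": 0, "rz": 2, "hand": 1}]}}

```text
clock: 37.4
tcp_pos: [0.552, 0.1687, 0.0534]
orientation: [0.0, 0.014, 1.0, -0.0]
wrist_force: [4.0, -0.4, 5.2]
finger_gap: 0.0234
```

```bash
python3 -c "
from h import *
s,R=st(); print(s['tau'][5],s['joint_pos'][5])"
```

```text
t 37.4 tcp [0.55199 0.16871 0.05336] yaw 178.37 tilt [ 7.e-04 -1.e-04 -1.e+00] F [ 3.97 -0.38  5.21] M [ 0.036 -0.74   0.242] gap 0.0234
0.07760389940813184 0.18612888480649334
```

Emit:
{"name": "arm_command", "arguments": {"motion": [{"x": -0.1, "y": 0, "z": 0, "rx": 0, "ry": 0, "rz": 1, "hand": 1}, {"x": -0.1, "y": 0, "z": 0, "rx": 0, "ry": 0, "rz": 2, "hand": 1}]}}

```text
clock: 37.65
tcp_pos: [0.552, 0.1687, 0.0534]
orientation: [0.0, 0.032, 0.999, -0.0]
wrist_force: [3.2, 0.0, 5.9]
finger_gap: 0.0238
```

```bash
python3 -c "
from h import *
s,R=st(); print(s['tau'][5],s['joint_pos'][5])"
```

```text
t 37.65 tcp [0.552   0.16868 0.05337] yaw 176.37 tilt [ 5.e-04 -2.e-04 -1.e+00] F [3.18 0.   5.91] M [ 0.005 -0.716  0.257] gap 0.0238
0.12153217568993568 0.2209379398396195
```

Emit:
{"name": "arm_command", "arguments": {"motion": [{"x": 0, "y": 0, "z": 0, "rx": 0, "ry": 0, "rz": 1, "hand": 1}, {"x": 0, "y": 0, "z": 0, "rx": 0, "ry": 0, "rz": 1.5, "hand": 1}]}}

```text
clock: 37.9
tcp_pos: [0.552, 0.1687, 0.0534]
orientation: [0.0, 0.044, 0.999, -0.0]
wrist_force: [2.9, 0.5, 5.8]
finger_gap: 0.0235
```

```bash
python3 -c "
from h import *
s,R=st(); print(s['tau'][5],s['joint_pos'][5])"
```

```text
t 37.9 tcp [0.55197 0.16872 0.05337] yaw 174.91 tilt [ 5.e-04 -2.e-04 -1.e+00] F [2.88 0.47 5.76] M [-0.055 -0.765  0.488] gap 0.0235
0.4291450046002865 0.2465129966584558
```

Emit:
{"name": "arm_command", "arguments": {"motion": [{"x": 0, "y": 0, "z": 0, "rx": 0, "ry": 0, "rz": 0.4, "hand": 1}, {"x": 0, "y": 0, "z": 0, "rx": 0, "ry": 0, "rz": 0.7, "hand": 1}]}}

```text
clock: 38.15
tcp_pos: [0.5519, 0.1687, 0.0534]
orientation: [0.0, 0.05, 0.999, -0.0]
wrist_force: [3.5, 0.2, 5.5]
finger_gap: 0.0237
```

```bash
python3 -c "
from h import *
s,R=st(); print(s['tau'][5],s['joint_pos'][5])"
```

```text
t 38.15 tcp [0.55195 0.16868 0.05337] yaw 174.24 tilt [ 5.e-04 -3.e-04 -1.e+00] F [3.54 0.2  5.45] M [-0.041 -0.671  0.583] gap 0.0237
0.5242316052317619 0.2583188303227047
```

The stop is felt: torque rose from a steady ~0.23 N·m to 0.58 N·m (about 9 N at the knob) over about 2°, with the crank barely turning. I'll back off within the socket's play, firm the grip and lift straight up.

Emit:
{"name": "arm_command", "arguments": {"motion": [{"x": 0, "y": 0, "z": 0, "rx": 0, "ry": 0, "rz": -2, "hand": 1}, {"x": -0.2, "y": 0, "z": -0.3, "rx": 0, "ry": 0, "rz": -3.5, "hand": 1}, {"x": -0.2, "y": 0, "z": -0.3, "rx": 0, "ry": 0, "rz": -3.5, "hand": 1}], "force": 25}}

```text
clock: 38.52
tcp_pos: [0.5519, 0.1687, 0.0534]
orientation: [-0.0, 0.02, 1.0, -0.0]
wrist_force: [3.3, 1.0, 4.1]
finger_gap: 0.0238
```

Emit:
{"name": "arm_command", "arguments": {"motion": [{"x": 0, "y": 0, "z": 0, "rx": 0, "ry": 0, "rz": 0, "hand": 1}, {"x": 0, "y": 0, "z": 0, "rx": 0, "ry": 0, "rz": 0, "hand": 1}], "force": 50}}

```text
clock: 38.78
tcp_pos: [0.5519, 0.1687, 0.0535]
orientation: [0.0, 0.02, 1.0, -0.0]
wrist_force: [3.2, -0.1, 4.5]
finger_gap: 0.0229
```

```bash
python3 -c "
from h import *
s,R=st(); print(s['tau'][5],s['joint_pos'][5])"
```

```text
t 38.775 tcp [0.55195 0.16869 0.05348] yaw 177.72 tilt [ 0.e+00 -2.e-04 -1.e+00] F [ 3.15 -0.09  4.49] M [ 0.007 -0.712  0.005] gap 0.0229
0.030679365154355764 0.19738849940444958
```

Emit:
{"name": "arm_command", "arguments": {"motion": [{"x": -0.2, "y": 0, "z": -1, "rx": 0, "ry": 0, "rz": 0, "hand": 1}, {"x": -0.2, "y": 0, "z": -3, "rx": 0, "ry": 0, "rz": 0, "hand": 1}, {"x": -0.2, "y": 0, "z": -6, "rx": 0, "ry": 0, "rz": 0, "hand": 1}]}}

```text
clock: 39.15
tcp_pos: [0.5516, 0.1687, 0.057]
orientation: [-0.001, 0.02, 1.0, -0.0]
wrist_force: [8.3, 1.1, -12.3]
finger_gap: 0.0229
```

```bash
python3 -c "
from h import *
s,R=st(); print(s['tau'][5],s['joint_pos'][5])"
```

```text
t 39.15 tcp [0.55164 0.16868 0.05703] yaw 177.73 tilt [-2.2e-03 -1.0e-04 -1.0e+00] F [  8.28   1.12 -12.35] M [ 0.36  -1.917  0.021] gap 0.0229
0.06410253932699561 0.19704879138713988
```

Emit:
{"name": "arm_command", "arguments": {"motion": [{"x": -0.6, "y": 0, "z": 0, "rx": 0, "ry": 0, "rz": 0, "hand": 1}, {"x": -0.7, "y": 0, "z": -2, "rx": 0, "ry": 0, "rz": 0, "hand": 1}, {"x": -0.7, "y": 0, "z": -4, "rx": 0, "ry": 0, "rz": 0, "hand": 1}]}}

```text
clock: 39.52
tcp_pos: [0.5517, 0.1687, 0.061]
orientation: [-0.002, 0.02, 1.0, -0.0]
wrist_force: [7.1, 1.7, -9.9]
finger_gap: 0.0233
```

```bash
python3 -c "
from h import *
s,R=st(); print(s['tau'][5],s['joint_pos'][5])"
```

```text
t 39.525 tcp [0.55174 0.16867 0.06097] yaw 177.74 tilt [-3.3e-03 -2.0e-04 -1.0e+00] F [ 7.08  1.66 -9.91] M [ 0.344 -1.542  0.097] gap 0.0233
0.051691168919205666 0.19682229126237374
```

Emit:
{"name": "arm_command", "arguments": {"motion": [{"x": -0.5, "y": 0, "z": -1, "rx": 0, "ry": 0, "rz": 0, "hand": 1}, {"x": -0.6, "y": 0, "z": -4, "rx": 0, "ry": 0, "rz": 0, "hand": 1}, {"x": -0.6, "y": 0, "z": -7, "rx": 0, "ry": 0, "rz": 0, "hand": 1}]}}

```text
clock: 39.9
tcp_pos: [0.5518, 0.1686, 0.0681]
orientation: [-0.002, 0.02, 1.0, -0.0]
wrist_force: [4.3, 1.6, -8.1]
finger_gap: 0.0234
```

```bash
python3 -c "
from h import *
s,R=st(); print(s['tau'][5],s['joint_pos'][5])"
```

```text
t 39.9 tcp [0.55185 0.16863 0.06806] yaw 177.74 tilt [-4.2e-03 -2.0e-04 -1.0e+00] F [ 4.32  1.57 -8.14] M [ 0.276 -1.2    0.048] gap 0.0234
0.03398628789000213 0.19665041736792077
```

Emit:
{"name": "arm_command", "arguments": {"motion": [{"x": -0.2, "y": 0, "z": -3, "rx": 0, "ry": 0, "rz": 0, "hand": 1}, {"x": -0.2, "y": 0, "z": -7, "rx": 0, "ry": 0, "rz": 0, "hand": 1}, {"x": -0.2, "y": 0, "z": -11, "rx": 0, "ry": 0, "rz": 0, "hand": 1}, {"x": -0.2, "y": 0, "z": -20, "rx": 0, "ry": 0, "rz": 0, "hand": 1}, {"x": -0.2, "y": 0, "z": -50, "rx": 0, "ry": 0, "rz": 0, "hand": 1}, {"x": -0.2, "y": 0, "z": -90, "rx": 0, "ry": 0, "rz": 2, "hand": 1}, {"x": -0.2, "y": 0, "z": -90, "rx": 0, "ry": 0, "rz": 5.7, "hand": 1}, {"x": -0.2, "y": 0, "z": -90, "rx": 0, "ry": 0, "rz": 5.7, "hand": 1}, {"x": -0.2, "y": 0, "z": -90, "rx": 0, "ry": 0, "rz": 5.7, "hand": 1}]}}

```text
clock: 41.02
tcp_pos: [0.5529, 0.1685, 0.1601]
orientation: [-0.001, 0.069, 0.998, -0.0]
wrist_force: [0.1, -0.4, -2.4]
finger_gap: 0.0231
```

```bash
python3 -c "
from h import *
s,R=st(); print(s['tau'][5],s['joint_pos'][5])
p=shot('wrist','w16',1.5,1.0)
e=np.array([.6,.19,.17])-s['tcp_pos']; print('to view',(R.T@e*1000).round(1))
e=np.array([.5176,-.2855,.16])-s['tcp_pos']; print('to caddy',(R.T@e*1000).round(1))"
```

```text
t 41.025 tcp [0.55294 0.16854 0.16015] yaw 172.1 tilt [-1.3e-03 -3.0e-04 -1.0e+00] F [ 0.07 -0.39 -2.37] M [-0.019  0.046 -0.008] gap 0.0231
0.0005570981738856062 0.29495363774882966
to view [-43.7  27.7  -9.9]
to caddy [-2.740e+01 -4.546e+02  3.000e-01]
```

View pics/w16.png

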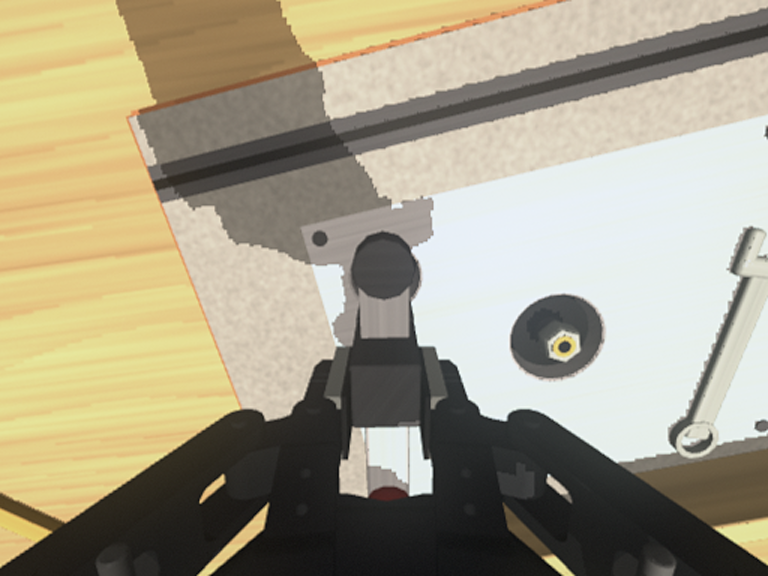

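Run:
```python
from m8 import tl
for n,r1,r2,z in [("orig",378,440,-26),("now",365,427,-22.6),("now*",365,427,-26)]:
    print(n,tl([[386/1.5-.2,r1/1.5-.2],[386/1.5-.2,r2/1.5-.2]],z)[:,0])
print(tl([[384/1.5,268/1.5]],-12+3.4),tl([[386/1.5,280/1.5]],-12))
import numpy as np
from col import *
col("w16",565/1.5,345/1.5,8,40,80)
```

```text
hub top [[ 11.82780296 -11.86563534  38.8       ]
 [ 11.82780296  12.35916878  38.8       ]
 [-11.22755429  12.32135046  38.8       ]
 [-11.22755429 -12.29268273  38.8       ]]
1097 ((552.1243896484375, 167.1695098876953), (24.024330139160156, 24.287548065185547), 78.23810577392578) [0.55287059 0.16715457 0.07638249]
hub tool mean [ 1.37687851 -0.18989994 38.8       ] [-10.85621579 -12.11205231  38.8       ] [13.65239864 11.70755176 38.8       ]
knob top 1302 [65.91678234 -0.15572158 19.3       ] [ 54.50851078 -11.37368947  19.3       ] [77.36378163 11.03967545 19.3       ]
cw top 542 [-38.00339924  -0.20210537  52.8       ] [-49.84536871 -11.05558292  52.8       ] [-26.29056942  10.60598464  52.8       ]
orig [ 10.07339692 -13.32423202]
now [ 12.87047656 -10.6881813 ]
now* [14.68125914 -8.21322428]
[[41.53412416 -0.39239241 -8.6       ]] [[ 38.3440022    0.27363148 -12.        ]]
w16 12792 196 [11.73 12.27 12.58 12.89 13.39] 12.594230579259847
```

Emit:
{"name": "arm_command", "arguments": {"motion": [{"x": -1, "y": -25, "z": 0, "rx": 0, "ry": 0, "rz": 0, "hand": 1}, {"x": -3, "y": -70, "z": 0, "rx": 0, "ry": 0, "rz": 0, "hand": 1}, {"x": -6, "y": -120, "z": 0, "rx": 0, "ry": 0, "rz": 0, "hand": 1}, {"x": -9, "y": -170, "z": 0, "rx": 0, "ry": 0, "rz": 0, "hand": 1}, {"x": -12, "y": -220, "z": 0, "rx": 0, "ry": 0, "rz": 0, "hand": 1}, {"x": -15, "y": -270, "z": 0, "rx": 0, "ry": 0, "rz": 0, "hand": 1}, {"x": -18, "y": -320, "z": 0, "rx": 0, "ry": 0, "rz": 0, "hand": 1}, {"x": -20, "y": -365, "z": 0, "rx": 0, "ry": 0, "rz": 0, "hand": 1}, {"x": -21, "y": -389, "z": 0, "rx": 0, "ry": 0, "rz": 0, "hand": 1}, {"x": -21, "y": -389, "z": 0, "rx": 0, "ry": 0, "rz": 0, "hand": 1}]}}

```text
clock: 42.32
tcp_pos: [0.52, -0.2212, 0.1598]
orientation: [-0.001, 0.071, 0.997, 0.0]
wrist_force: [-0.1, 0.0, -3.1]
finger_gap: 0.0231
```

Emit:
{"name": "arm_command", "arguments": {"motion": [{"x": 0, "y": 0, "z": 0, "rx": 0, "ry": 0, "rz": 0, "hand": 1}, {"x": 0, "y": 0, "z": 0, "rx": 0, "ry": 0, "rz": 0, "hand": 1}, {"x": 0, "y": 0, "z": 0, "rx": 0, "ry": 0, "rz": 0, "hand": 1}]}}

```text
clock: 42.7
tcp_pos: [0.5207, -0.2185, 0.1605]
orientation: [-0.0, 0.069, 0.998, 0.0]
wrist_force: [-0.2, -0.1, -2.9]
finger_gap: 0.0229
```

```bash
python3 -c "
from h import *
s,R=st()
p=shot('wrist','w17',1.5,1.0)
e=np.array([.5197,-.2899,.1])-s['tcp_pos']; print('to caddy',(R.T@e*1000).round(1))"
```

```text
t 42.7 tcp [ 0.52071 -0.2185   0.16051] yaw 172.13 tilt [-1.e-04  1.e-04 -1.e+00] F [-0.24 -0.13 -2.9 ] M [0.058 0.02  0.053] gap 0.0229
to caddy [ -8.8 -70.9  60.5]
```

View pics/w17.png

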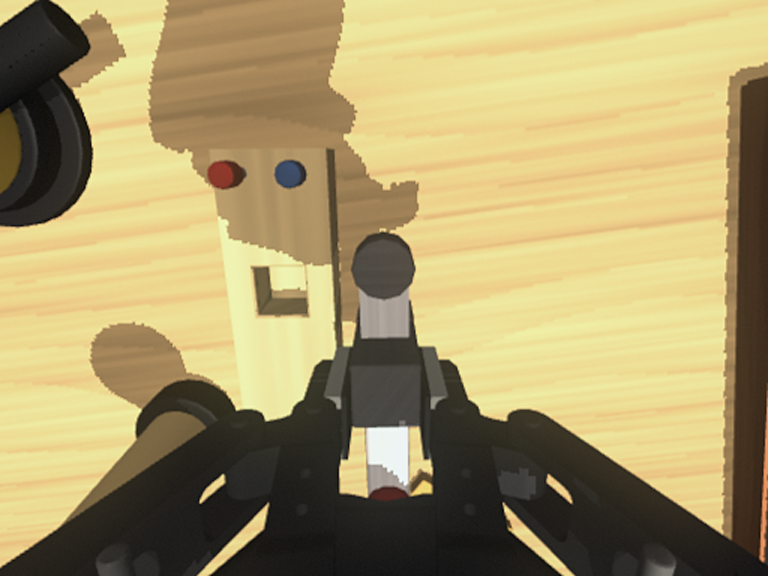

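```bash
python3 - <<'E' | tail -6
from m8 import tl
import numpy as np
q=tl(np.array([[251,266],[305,264],[310,315],[257,317]])/1.5-.2,118.5); print(q.round(2)); print(q.mean(0)); d=np.roll(q,-1,0)-q; print(np.linalg.norm(d,axis=1),np.degrees(np.arctan2(d[:,1],d[:,0])))
E
```

```text
[[  9.5  -87.51 118.5 ]
 [ 10.84 -52.29 118.5 ]
 [-24.64 -50.99 118.5 ]
 [-26.09 -86.93 118.5 ]]
[ -7.6014359 -69.4296643 118.5      ]
[35.24587883 35.50535751 35.97164395 35.59485272] [ 87.82068625 177.89903963 -92.30850182  -0.93296778]
```

Emit:
{"name": "arm_command", "arguments": {"motion": [{"x": -3, "y": -25, "z": 0, "rx": 0, "ry": 0, "rz": 0, "hand": 1}, {"x": -7, "y": -55, "z": 0, "rx": 0, "ry": 0, "rz": -1, "hand": 1}, {"x": -8.8, "y": -70, "z": 15, "rx": 0, "ry": 0, "rz": -1, "hand": 1}, {"x": -8.8, "y": -70, "z": 40, "rx": 0, "ry": 0, "rz": -1, "hand": 1}, {"x": -8.8, "y": -70, "z": 55, "rx": 0, "ry": 0, "rz": -1, "hand": 1}, {"x": -8.8, "y": -70, "z": 55, "rx": 0, "ry": 0, "rz": -1, "hand": 1}, {"x": -8.8, "y": -70, "z": 55, "rx": 0, "ry": 0, "rz": -1, "hand": 1}, {"x": -8.8, "y": -70, "z": 55, "rx": 0, "ry": 0, "rz": -1, "hand": 1}]}}

```text
clock: 43.75
tcp_pos: [0.5203, -0.2903, 0.1066]
orientation: [0.001, 0.061, 0.998, -0.001]
wrist_force: [0.2, 0.5, -2.9]
finger_gap: 0.0233
```

```bash
python3 -c "
from h import *
s,R=st()
p=shot('wrist','w18',1.5,1.0)
e=np.array([.5199,-.289,.0494])-s['tcp_pos']; print('to caddy',(R.T@e*1000).round(1))"
```

```text
t 43.75 tcp [ 0.52032 -0.29028  0.10659] yaw 173.06 tilt [ 0.0016 -0.0013 -1.    ] F [ 0.18  0.52 -2.91] M [ 0.032 -0.041 -0.038] gap 0.0233
to caddy [ 0.7  1.3 57.2]
```

View pics/w18.png

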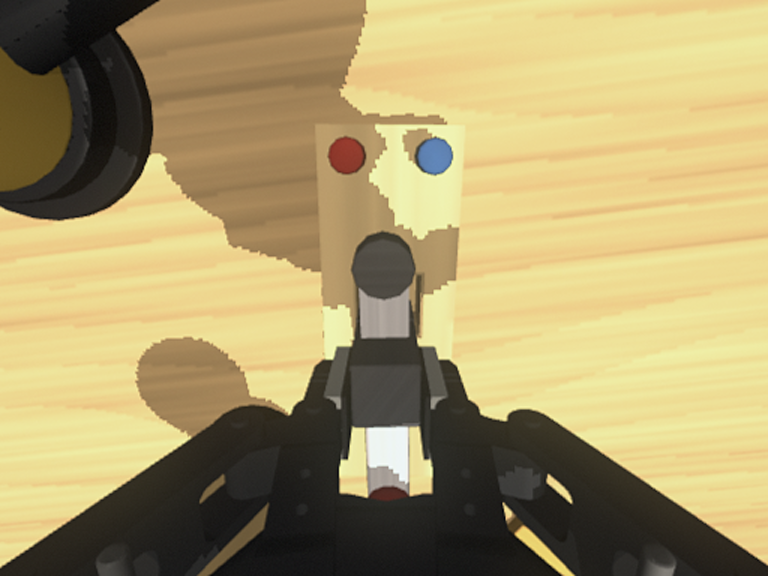

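Emit:
{"name": "arm_command", "arguments": {"motion": [{"x": 0.3, "y": 0.8, "z": 8, "rx": 0, "ry": 0, "rz": 0, "hand": 1}, {"x": 0.3, "y": 0.8, "z": 18, "rx": 0, "ry": 0, "rz": 0, "hand": 1}, {"x": 0.3, "y": 0.8, "z": 26, "rx": 0, "ry": 0, "rz": 0, "hand": 1}, {"x": 0.3, "y": 0.8, "z": 30, "rx": 0, "ry": 0, "rz": 0, "hand": 1}]}}

```text
clock: 44.3
tcp_pos: [0.5189, -0.2889, 0.0744]
orientation: [-0.001, 0.061, 0.998, 0.0]
wrist_force: [-1.4, 0.2, -3.0]
finger_gap: 0.0232
```

```bash
python3 -c "
from h import *
s,R=st()"
```

```text
t 44.3 tcp [ 0.51891 -0.28892  0.0744 ] yaw 173.04 tilt [-1.2e-03  8.0e-04 -1.0e+00] F [-1.41  0.21 -3.04] M [-0.072  0.035 -0.025] gap 0.0232
```

Emit:
{"name": "arm_command", "arguments": {"motion": [{"x": 0, "y": 0, "z": 6, "rx": 0, "ry": 0, "rz": 0, "hand": 1}, {"x": 0, "y": 0, "z": 12, "rx": 0, "ry": 0, "rz": 0, "hand": 1}, {"x": 0, "y": 0, "z": 18, "rx": 0, "ry": 0, "rz": 0, "hand": 1}, {"x": 0, "y": 0, "z": 22, "rx": 0, "ry": 0, "rz": 0, "hand": 1}, {"x": 0, "y": 0, "z": 23.5, "rx": 0, "ry": 0, "rz": 0, "hand": 1}, {"x": 0, "y": 0, "z": 23.5, "rx": 0, "ry": 0, "rz": 0, "hand": 1}]}}

```text
clock: 45.05
tcp_pos: [0.5194, -0.2892, 0.052]
orientation: [-0.0, 0.061, 0.998, -0.0]
wrist_force: [-0.5, 0.7, -3.2]
finger_gap: 0.0235
```

```bash
python3 -c "
from h import *
s,R=st()"
```

```text
t 45.05 tcp [ 0.51943 -0.28923  0.05197] yaw 173.04 tilt [-0.e+00 -1.e-04 -1.e+00] F [-0.52  0.66 -3.2 ] M [ 0.002 -0.006 -0.005] gap 0.0235
```

Emit:
{"name": "arm_command", "arguments": {"motion": [{"x": 0, "y": 0, "z": 1.2, "rx": 0, "ry": 0, "rz": 0, "hand": 1}, {"x": 0, "y": 0, "z": 2, "rx": 0, "ry": 0, "rz": 0, "hand": 1}, {"x": 0, "y": 0, "z": 2, "rx": 0, "ry": 0, "rz": 0, "hand": 1}]}}

```text
clock: 45.42
tcp_pos: [0.5194, -0.2892, 0.05]
orientation: [-0.0, 0.061, 0.998, -0.0]
wrist_force: [1.0, -0.0, -2.6]
finger_gap: 0.0231
```

Emit:
{"name": "arm_command", "arguments": {"motion": [{"x": 0, "y": 0, "z": 0.4, "rx": 0, "ry": 0, "rz": 0, "hand": 1}, {"x": 0, "y": 0, "z": 0.4, "rx": 0, "ry": 0, "rz": 0, "hand": 1}]}}

```text
clock: 45.68
tcp_pos: [0.5195, -0.2892, 0.0497]
orientation: [0.0, 0.061, 0.998, -0.0]
wrist_force: [0.1, -0.2, -2.5]
finger_gap: 0.0228
```

Emit:
{"name": "arm_command", "arguments": {"motion": [{"x": 0, "y": 0, "z": 0.4, "rx": 0, "ry": 0, "rz": 0, "hand": 1}, {"x": 0, "y": 0, "z": 0.4, "rx": 0, "ry": 0, "rz": 0, "hand": 1}]}}

```text
clock: 45.92
tcp_pos: [0.5195, -0.2893, 0.0496]
orientation: [0.0, 0.061, 0.998, -0.0]
wrist_force: [-1.2, 1.1, 1.5]
finger_gap: 0.0233
```

The crank is resting on the caddy: contact at TCP z = 0.0496, as predicted. Releasing now.

Emit:
{"name": "arm_command", "arguments": {"motion": [{"x": 0, "y": 0, "z": 0, "rx": 0, "ry": 0, "rz": 0, "hand": -1}, {"x": 0, "y": 0, "z": 0, "rx": 0, "ry": 0, "rz": 0, "hand": -1}, {"x": 0, "y": 0, "z": 0, "rx": 0, "ry": 0, "rz": 0, "hand": -1}, {"x": 0, "y": 0, "z": 0, "rx": 0, "ry": 0, "rz": 0, "hand": -1}, {"x": 0, "y": 0, "z": -20, "rx": 0, "ry": 0, "rz": 0, "hand": -1}, {"x": 0, "y": 0, "z": -60, "rx": 0, "ry": 0, "rz": 0, "hand": -1}, {"x": 0, "y": 0, "z": -110, "rx": 0, "ry": 0, "rz": 0, "hand": -1}, {"x": 0, "y": 0, "z": -160, "rx": 0, "ry": 0, "rz": 0, "hand": -1}, {"x": 0, "y": 0, "z": -160, "rx": 0, "ry": 0, "rz": 0, "hand": -1}]}}

```text
clock: 47.05
tcp_pos: [0.5217, -0.2908, 0.2143]
orientation: [0.004, 0.061, 0.998, -0.003]
wrist_force: [0.2, 0.2, 0.3]
finger_gap: 0.0852
```

```bash
python3 -c "
from h import *
s,R=st()
p=shot('wrist','w19',1.5,1.0)
C=cloud(p)
m=(abs(C[...,2]-.072)<.003)&(np.hypot(C[...,0]-.518,C[...,1]+.289)<.03)
print(m.sum(),cv2.minAreaRect(C[m][:,:2].astype(np.float32)*1000),C[m].mean(0))
m=(abs(C[...,2]-.042)<.003)&(C[...,1]<-.2)&(C[...,1]>-.36)&(C[...,0]<.65)
print(m.sum(),cv2.minAreaRect(C[m][:,:2].astype(np.float32)*1000))
m=(C[...,2]>.085)&(C[...,2]<.1)&(np.hypot(C[...,0]-.582,C[...,1]+.293)<.03)
print('knob',m.sum(),C[m].mean(0))"
```

```text
t 47.05 tcp [ 0.52166 -0.29083  0.21426] yaw 173.05 tilt [ 0.0073 -0.0055 -1.    ] F [0.2  0.23 0.25] M [ 0.011 -0.006 -0.019] gap 0.0852
502 ((517.6937255859375, -291.0545959472656), (23.436382293701172, 24.149837493896484), 83.7271499633789) [ 0.51719184 -0.29074819  0.07241535]
7120 ((528.3944091796875, -291.60565185546875), (70.1839828491211, 200.20468139648438), 82.61444091796875)
knob 361 [ 0.58034314 -0.29668205  0.09082294]
```

View pics/w19.png

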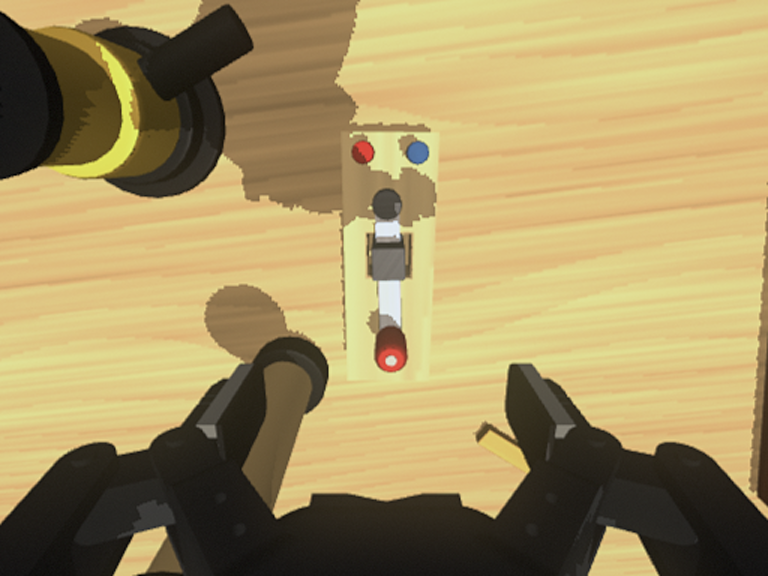

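```bash
python3 -c "
from h import *
s,R=st()
p=shot('top','t20',1.5,1.0)
from workcell import hand_in
print(hand_in())"
```

```text
t 47.1 tcp [ 0.52058 -0.29004  0.21153] yaw 173.04 tilt [ 0.0039 -0.003  -1.    ] F [-1.01 -0.12 -0.08] M [ 0.029 -0.038 -0.04 ] gap 0.0855
the job is handed in; nothing more can be done
None
```

View pics/t20.png

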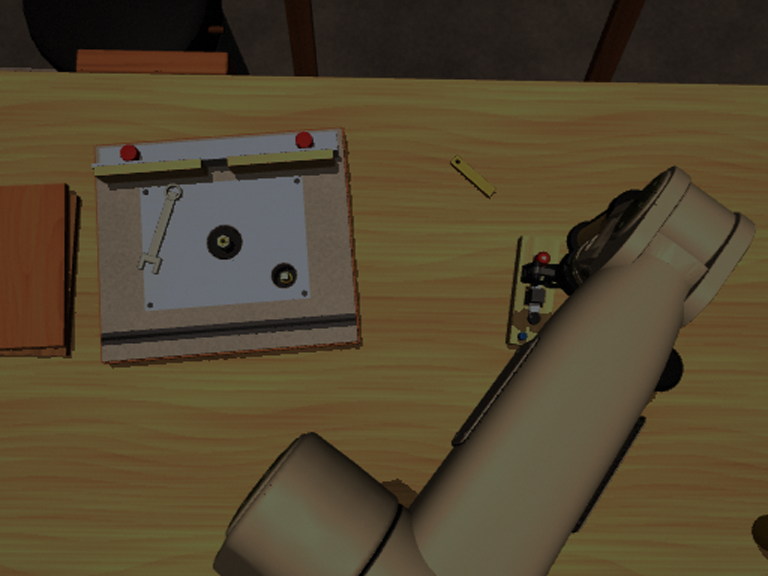

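I took the crank from the caddy, fitted it on the drive shaft and raised the collet until I felt its top stop. The crank is back in its caddy hole and released, and I handed the job in at about 47 s. No verdict was reported.

- **Fit:** the socket slid on with no contact force and bottomed 24 mm down at light pressure (under about 11 N).
- **Turning:** I turned it by gripping the hub and rotating the wrist, with one re-grip, rather than carrying the knob round. It took about 350° clockwise. Resistance held steady at about 0.2 N·m (3.5 N at the knob). At the stop it rose to 0.58 N·m (about 9 N) within 2°, and I quit there. I then backed off about 3.5° within the socket's play; the torque fell to zero and never reversed.
- **Lifting off:** the crank bound slightly sideways on the shaft, with about 8 N side force and 12 N of pull. It eased after small sideways shifts.
- **Crank stowed:** it was set down under control and released. The last pictures put the hub about 1 mm from the hole's centre, at the stowed height and upright, with the gripper clear.
- **Other tools:** the spanner and setup bar look unmoved in the final top view. The lamp and sander were only partly visible, but they look in place and no contact was felt.

**One disagreement:** camera depth put the collet at 12.5 to 12.6 mm above the plate, against the stated 12 mm. The same readings came out about 0.4 mm high on the crank's hub. The 0.15 mm tolerance is finer than the camera can confirm, so I relied on the felt stop.

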